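Load and shield the laser's optics bay

TASK

Stand all the optic modules that are on the table (two to four) upright in the blue tray while it is still on the loading plate; then slide the loaded tray, without lifting or tipping it, up over the step and between the guides until it is fully home against the red stop. Then hang the two beam shields by their eyes on the two brass pegs of the bay's rail, one on each peg, and leave the other things on the table where they are.

Things in the scene. Friction and masses are not known exactly. Their poses are not given: they have to be found in the camera images.
- bay: fixed laser bay; origin on the table below the step, z up. For +y: green loading plate, top 12 mm above the table, 210 mm wide (x), to y = +235 mm. For -y: black deck, top 18 mm above the table, so a step 6 mm up at y = 0 (yellow line), to the red stop wall with its face at y = -222 mm
- mouth (a point): middle of the step's upper edge, where the deck begins; axes as the bay's. From here along -y grey guide walls, 50 mm above the table, inner faces at x = -80 and +80 mm; along +y yellow lead-in wings, as tall, widen from them to about +-98 mm at y = +45 mm
- rail (a point): middle of the 12 mm steel rail on the robot's side of the bay (bay x = -97 mm), 165 mm above the table, 223 mm long along bay y, on two posts, with two brass pegs; nothing of the rail is higher than 171 mm
- home (a point): fixed point of the bay, at x = 0, y = -115 mm, on the deck's top (18 mm above the table): where the tray's origin lies when the tray is fully home, nose on the stop wall, axes parallel to the bay's
- peg1 (a point): brass peg on the rail at bay y = -172 mm, round, 8 mm thick; this point is on its axis, 33 mm from the rail's axis and 165 mm above the table; axes as the bay's. The peg points along bay -x (towards the robot) to 35 mm beyond this point, where it turns up: that tip's top is 14 mm above the axis and its end 42 mm from this point
- peg2 (a point): the other such peg, at bay y = -60 mm
- tray: blue open tray 150 mm wide (x), 160 long (y), on the loading plate. Floor 6 mm; walls 5 mm thick, 24 mm tall; rear wall (+y, outer face y = +80 mm) 40 mm tall; inside 140 x 149 mm. At its -y end a sloping nose rises at 35 degrees from the underside at y = -80 to y = -105 mm and rides up the step when pushed along -y. 0.3 to 0.5 kg. Origin: centre of the underside, z up
- tray_handle (a point): middle of the top of the tray's yellow handle, an upright tab 44 mm wide (tray x) and 12 mm thick (tray y) on the rear wall at tray y = +74 mm; its top is 72 mm above the tray's underside and it stands 32 mm clear above the rear wall
- rack: grey fixed rack 150 x 110 mm holding the two shields upright in slots 76 mm apart along its x (at x = -38 and +38 mm); slot floor 10 mm, slot walls 50 mm above the table, slots 10 mm wide
- optic_a: optic module, upright: black base 50 x 50 x 12 mm, on it an upright dark plate 12 mm thick (its x), 50 mm wide (its y), top 78 mm above the underside; round green glass lens in it, flush to 0.5 mm; two brass screws 10 mm out of the +x face near the side edges (y = +18, 70 mm up; y = -18, 20 mm up). Grip over the 12 mm, mid-top. About 0.12 kg. May be absent. Origin: centre of underside
- optic_b: optic module, upright: black base 50 x 50 x 12 mm, on it an upright dark plate 12 mm thick (its x), 50 mm wide (its y), top 78 mm above the underside; round amber glass lens in it, flush to 0.5 mm; two brass screws 10 mm out of the +x face near the side edges (y = +18, 70 mm up; y = -18, 20 mm up). Grip over the 12 mm, mid-top. About 0.12 kg. May be absent. Origin: centre of underside
- optic_c: optic module, upright: black base 50 x 50 x 12 mm, on it an upright dark plate 12 mm thick (its x), 50 mm wide (its y), top 78 mm above the underside; round copper-coloured lens in it, flush to 0.5 mm; two brass screws 10 mm out of the +x face near the side edges (y = +18, 70 mm up; y = -18, 20 mm up). Grip over the 12 mm, mid-top. About 0.12 kg. May be absent. Origin: centre of underside
- optic_d: optic module, upright: black base 50 x 50 x 12 mm, on it an upright dark plate 12 mm thick (its x), 50 mm wide (its y), top 78 mm above the underside; round blue lens in it, flush to 0.5 mm; two brass screws 10 mm out of the +x face near the side edges (y = +18, 70 mm up; y = -18, 20 mm up). Grip over the 12 mm, mid-top. About 0.12 kg. May be absent. Origin: centre of underside
- shield_a: orange beam shield, flat plate 6 mm thick (its x), 80 mm wide (its y), 150 mm tall (its z), upright in a slot of the rack at the start. Cut through it is a house-shaped eye 36 mm wide and 36 mm high, from 62 to 98 mm above the lower edge: upright sides to 80 mm, then a pointed top with 45 degree slopes. Plain plate above it to grip. 0.10 kg. Origin: middle of the lower edge
- shield_a_eye (a point): centre of the eye of the orange shield: 80 mm above its lower edge, 18 mm below the eye's point, 70 mm below the plate's top; when hung, it lies 12 mm below the peg's axis. Axes as the shield's
- shield_b: red beam shield, flat plate 6 mm thick (its x), 80 mm wide (its y), 150 mm tall (its z), upright in a slot of the rack at the start. Cut through it is a house-shaped eye 36 mm wide and 36 mm high, from 62 to 98 mm above the lower edge: upright sides to 80 mm, then a pointed top with 45 degree slopes. Plain plate above it to grip. 0.10 kg. Origin: middle of the lower edge
- shield_b_eye (a point): centre of the eye of the red shield: 80 mm above its lower edge, 18 mm below the eye's point, 70 mm below the plate's top; when hung, it lies 12 mm below the peg's axis. Axes as the shield's
- cleaner: bystander: bottle 48 mm across, 120 mm tall; origin at its underside
- driver: bystander: screwdriver lying on the table
- tissue_box: bystander: cardboard box 70 x 110 x 45 mm; origin at its underside
- power_head: bystander: power meter head on a post, 60 x 60 mm base, 110 mm tall; origin at its underside
- post_clamp: bystander: short dark post 25 mm across, 60 mm tall, on a 50 x 50 mm base; origin at its underside
- goggle_case: bystander: black goggle case 80 x 150 x 45 mm; origin at its underside
Things that resemble listed ones, but are neither listed nor needed, are in the scene too. Leave any purple look-alike of the shield_a alone.

How it is judged (in metres and radians):
On the way, in this order (a step that is already met when the one before it is completed fails the run):
1. every module present stands upright in the tray, the tray still on the loading plate (x of optic_a in the frame of tray between -0.062 and 0.062 m and y of optic_a in the frame of tray between -0.065 and 0.065 m and z of optic_a in the frame of tray between 0 and 0.014 m and angle between each of optic_a, optic_b, optic_c, optic_d's own z axis and vertical below 0.15 rad and x of optic_b in the frame of tray between -0.062 and 0.062 m and y of optic_b in the frame of tray between -0.065 and 0.065 m and z of optic_b in the frame of tray between 0 and 0.014 m and x of optic_c in the frame of tray between -0.062 and 0.062 m and y of optic_c in the frame of tray between -0.065 and 0.065 m and z of optic_c in the frame of tray between 0 and 0.014 m and x of optic_d in the frame of tray between -0.062 and 0.062 m and y of optic_d in the frame of tray between -0.065 and 0.065 m and z of optic_d in the frame of tray between 0 and 0.014 m and y of tray in the frame of bay above 0.06 m), for 0.2 s.
2. the loaded tray is fully home on the deck, modules upright in it (y of tray in the frame of home between -0.008 and 0.008 m and x of tray in the frame of home between -0.009 and 0.009 m and z of tray in the frame of home between -0.004 and 0.004 m and angle between tray's own z axis and vertical below 0.05 rad and x of optic_a in the frame of tray between -0.062 and 0.062 m and y of optic_a in the frame of tray between -0.065 and 0.065 m and z of optic_a in the frame of tray between 0 and 0.014 m and angle between each of optic_a, optic_b, optic_c, optic_d's own z axis and vertical below 0.15 rad and x of optic_b in the frame of tray between -0.062 and 0.062 m and y of optic_b in the frame of tray between -0.065 and 0.065 m and z of optic_b in the frame of tray between 0 and 0.014 m and x of optic_c in the frame of tray between -0.062 and 0.062 m and y of optic_c in the frame of tray between -0.065 and 0.065 m and z of optic_c in the frame of tray between 0 and 0.014 m and x of optic_d in the frame of tray between -0.062 and 0.062 m and y of optic_d in the frame of tray between -0.065 and 0.065 m and z of optic_d in the frame of tray between 0 and 0.014 m), for 0.2 s.
3. the two shields hang on the pegs, one on each (((x of shield_a_eye in the frame of peg1 between -0.036 and 0.036 m and y of shield_a_eye in the frame of peg1 between -0.014 and 0.014 m and z of shield_a_eye in the frame of peg1 between -0.018 and -0.006 m and angle between each of shield_a, shield_b's own z axis and vertical below 0.25 rad and x of shield_b_eye in the frame of peg2 between -0.036 and 0.036 m and y of shield_b_eye in the frame of peg2 between -0.014 and 0.014 m and z of shield_b_eye in the frame of peg2 between -0.018 and -0.006 m) or (x of shield_a_eye in the frame of peg2 between -0.036 and 0.036 m and y of shield_a_eye in the frame of peg2 between -0.014 and 0.014 m and z of shield_a_eye in the frame of peg2 between -0.018 and -0.006 m and angle between each of shield_a, shield_b's own z axis and vertical below 0.25 rad and x of shield_b_eye in the frame of peg1 between -0.036 and 0.036 m and y of shield_b_eye in the frame of peg1 between -0.014 and 0.014 m and z of shield_b_eye in the frame of peg1 between -0.018 and -0.006 m))), for 0.2 s.
At the end, for the whole second after the job is handed in: Tray flat on the deck within 8 mm of home (9 mm across); all modules present in it, bases on its floor, within 9 degrees of upright; each shield on its own peg: eye centre 6-18 mm below the peg axis, 14 mm sideways, 36 mm along, 14 degrees of upright; all released, at rest (all of step 2 and ((x of shield_a_eye in the frame of peg1 between -0.036 and 0.036 m and y of shield_a_eye in the frame of peg1 between -0.014 and 0.014 m and z of shield_a_eye in the frame of peg1 between -0.018 and -0.006 m and angle between each of shield_a, shield_b's own z axis and vertical below 0.25 rad and x of shield_b_eye in the frame of peg2 between -0.036 and 0.036 m and y of shield_b_eye in the frame of peg2 between -0.014 and 0.014 m and z of shield_b_eye in the frame of peg2 between -0.018 and -0.006 m) or (x of shield_a_eye in the frame of peg2 between -0.036 and 0.036 m and y of shield_a_eye in the frame of peg2 between -0.014 and 0.014 m and z of shield_a_eye in the frame of peg2 between -0.018 and -0.006 m and angle between each of shield_a, shield_b's own z axis and vertical below 0.25 rad and x of shield_b_eye in the frame of peg1 between -0.036 and 0.036 m and y of shield_b_eye in the frame of peg1 between -0.014 and 0.014 m and z of shield_b_eye in the frame of peg1 between -0.018 and -0.006 m)) and linear speed of each of optic_a, optic_b, optic_c, optic_d, tray, shield_a, shield_b below 0.02 m/s and contact force between each of tray, shield_a, shield_b and the fingers below 0.1 N); the robot touches nothing.
It fails at once if the tray is lifted (its origin more than 45 mm above the table) (height (world z) of tray above 0.045 m).
It fails at once if the tray is tipped by more than 14 degrees (angle between tray's own z axis and vertical above 0.25 rad).
It fails at once if a bystander is moved by more than 40 mm (distance of any of cleaner, driver, tissue_box, power_head, post_clamp, goggle_case from where it was at the start of the episode above 0.04 m).
Of optic_a, optic_b, optic_c, optic_d only 2 to 4 are there at a start; the rules pass over those that are not, and their reading is None.
At some moment in a run one of optic_a, optic_b, optic_c, optic_d may be knocked a few centimetres aside while the robot is not near it.
It also fails if it takes over 210 s, if anything falls off the work surface, if the arm or the gripper's body presses on something with over 40 N, if the wrist force passes 120 N, or if a joint passes its speed limit or range.

ROBOT

A 6-joint arm with a two-finger parallel gripper is mounted at the origin on the work surface. World frame = base frame: x ahead of the robot, y to its left, z up, the work surface at z = 0. Lengths are in mm, angles in degrees, forces in N, time in s.
With the tool pointing down it reaches from about 300 to 850 mm from the base axis. Payload 4.2 kg.
Tool frame: the origin (TCP) lies on the centre line of the jaws, within the pads' length; the fingertips stand 8 mm ahead of it and the grasp point (between the pads) lies 11 mm behind it; z points along the fingers, y is the line along which they close (so a half turn about z gives the same grasp; the last joint's range is limited). The gripper opens to 91 mm and grips with 3 to 60 N. Pads are 32 mm wide; open, the fingers measure 118 mm over their backs; the gripper's body (76 mm by 178 mm) begins 60 mm behind the grasp point.
Start: joints at [67.494, 18.312, 89.639, -0, 72.044, -1.146], TCP at [209.432, 535.519, 221.976] pointing down, gripper open.
Joint ranges: [-177.97, 177.97], [-48.28, 115.42], [12.27, 149.76], [-77.06, 257.06], [2.81, 150.46], [-146.56, 146.56]. Speed limits (degrees/s): [147.25, 147.25, 180, 180, 180, 180].

INTERFACE

Orientations are given as [roll, pitch, yaw] about the fixed x, y, z axes, in that order (R = Rz(yaw) Ry(pitch) Rx(roll)).
In Python, from workcell import telemetry, eyes, ticket gives the robot as it stands. The module is installed in compiled form; this text tells all that it offers.
- The arm moves only by the shell command python3 -m crank 'ROWS' [OPENING] [FORCE]. ROWS is JSON, a list of rows, each an object of numbers: "dx", "dy", "dz": the shift along the world's x, y, z normalised to -1 to 1, where 1 is 80 cm; "yaw": the turn about the world's z normalised to -1 to 1, where 1 is 5 degrees. A call has 1 to 10 rows; each row shifts and turns the commanded pose from where the row before left it; what a row does not reach is not made up. A row lasts 1/8 s, in which the tool goes at most 62.5 mm and 10.7 degrees, less where a joint would pass 70% of its speed; a pose out of reach is approached as far as the arm can. A call with a number of a shift or a turn outside -1 to 1 is refused whole. A call with a gripper value outside its range is refused whole. OPENING is the opening, from 0 (shut) to 1 (fully open), set as the call begins (- or left out, the last holds). The fingers move at their own pace and stop on an object; FORCE is the grip in N (left out, the last holds). Time passes only in rows, so rows that do not move let the fingers close. It gives the time, the measured TCP pose, the force, the opening and the grip force at its end, in the units of the state.
- telemetry.state(): the state, without advancing time (a new reading comes with each control period).
- eyes.grab_frame(name): name is "scene" or "top"; returns the picture (384x512x3 uint8, red, green, blue); there is no depth.
- eyes.calibration(name): a dict with "camera_matrix" (3x3 intrinsics, pixels), "k1" (the pictures are not rectified: a ray, as slopes to the right and down, at radius r is drawn at 1 + k1 r^2 times it, then the intrinsics apply), "world_from_camera" (4x4, takes a point from camera to world coordinates). Camera axes: x right, y down, z forward; pixel columns grow to the right and rows downward; lengths in mm; the calibration is good to about 2 mm. A picture is of the moment at which its call begins. calibration takes no time and is no camera call.
- ticket.job_done(): hands the job in; it is judged then, once.
The state is a dict: "time_s": time; "qpos": joint angles; "qvel": joint speeds; "effort": joint torques, N m; "ee_pos": TCP position; "ee_rot": TCP orientation; "force": force on the tool from outside, world axes, zero at the start; "torque": the same for the moment, N m; "gripper_width": finger opening in mm; "gripper_force": force on a finger pad.
Only numpy, scipy, OpenCV 4.12 (cv2) and the standard library are available. Lean on these libraries where they do the work, as an engineer would, in place of code of your own. Each camera call takes 0.05 s, during which the arm holds its last target. There are 200 camera calls.

## Working session

There is one attempt and no reset: what is moved stays moved. The work goes in short steps, Python scripts to look and compute and a shell command to move; the robot and the scene stay as the last step left them, time stands still between calls to the robot, and variables do not carry over. Pictures are saved under pics/ and viewed, at most 14 in all, crops included, and the job is handed in when it is done.

```bash
mkdir -p pics; cat > h.py <<'E'
import numpy as np,cv2
from workcell import telemetry,eyes,ticket
def grab(cam,name=None,crop=None,s=1):
    im=eyes.grab_frame(cam)
    if name: 
        v=im if crop is None else im[crop[1]:crop[3],crop[0]:crop[2]]
        cv2.imwrite('pics/%s.png'%name,cv2.resize(v,None,fx=s,fy=s,interpolation=cv2.INTER_CUBIC)[:,:,::-1])
    return im
def ray(cam,uv):
    c=eyes.calibration(cam);K=np.array(c['camera_matrix']);T=np.array(c['world_from_camera'])
    d=(np.array([*uv,1.])@np.linalg.inv(K).T)[:2];u=d.copy()
    for _ in range(20): u=d/(1+c['k1']*(u@u))
    return T[:3,3],T[:3,:3]@np.array([*u,1.])
def onz(cam,uv,z):
    o,d=ray(cam,uv);return o+d*(z-o[2])/d[2]
def proj(cam,p):
    c=eyes.calibration(cam);K=np.array(c['camera_matrix']);T=np.array(c['world_from_camera'])
    q=T[:3,:3].T@(np.array(p,float)-T[:3,3]);u=q[:2]/q[2];u=u*(1+c['k1']*(u@u))
    return (K@np.array([*u,1]))[:2]
def tri(uvs,uvt):
    o1,d1=ray('scene',uvs);o2,d2=ray('top',uvt)
    t=np.linalg.lstsq(np.c_[d1,-d2],o2-o1,rcond=None)[0]
    a=o1+d1*t[0];b=o2+d2*t[1];return (a+b)/2,np.linalg.norm(a-b)
E
python3 - <<'E'
from h import *
grab('top','top0',s=1.56);grab('scene','scene0',s=1.56)
for c in('top','scene'):
    k=eyes.calibration(c);print(k)
print(telemetry.state())
E
```

```text
{'camera_matrix': array([[392.62614931,   0.        , 258.91619998],
       [  0.        , 392.62614931, 190.44772349],
       [  0.        ,   0.        ,   1.        ]]), 'k1': 0.020438860025037326, 'world_from_camera': array([[-2.00524381e-02, -9.81764308e-01,  1.89041646e-01,
         2.91521005e+02],
       [-9.99410238e-01,  2.49549313e-02,  2.35887120e-02,
        -4.10998254e+01],
       [-2.78760768e-02, -1.88457145e-01, -9.81685708e-01,
         1.29749479e+03],
       [ 0.00000000e+00,  0.00000000e+00,  0.00000000e+00,
         1.00000000e+00]])}
{'camera_matrix': array([[460.1190652 ,   0.        , 246.15860231],
       [  0.        , 460.1190652 , 192.19339434],
       [  0.        ,   0.        ,   1.        ]]), 'k1': -0.1816470529013944, 'world_from_camera': array([[ 5.22612200e-01,  7.23707457e-01, -4.50692806e-01,
         1.23357316e+03],
       [ 8.52533994e-01, -4.38709075e-01,  2.84112895e-01,
        -5.08649962e+02],
       [ 7.89159630e-03, -5.32711803e-01, -8.46259923e-01,
         1.50648741e+03],
       [ 0.00000000e+00,  0.00000000e+00,  0.00000000e+00,
         1.00000000e+00]])}
{'time_s': 0.1, 'qpos': array([ 6.74945943e+01,  1.83466315e+01,  8.96990399e+01,  8.45310738e-04,
        7.20430930e+01, -1.14775894e+00]), 'qvel': array([ 0.00968226, -0.00873642, -0.23847438,  0.05687034,  0.11354515,
        0.09021028]), 'effort': array([ 6.85647374e-04, -4.13332129e+01, -2.32510078e+01,  7.28290225e-02,
        4.20763402e-02, -5.50633774e-05]), 'ee_pos': array([209.25478588, 535.10708   , 221.22038703]), 'ee_rot': array([-1.79911270e+02, -2.58159202e-03,  1.58642090e+02]), 'force': array([0.458596  , 0.41911842, 0.03950988]), 'torque': array([0.02225249, 0.01535527, 0.03348299]), 'gripper_force': 0.0, 'gripper_width': 91.12431317067255}
```

View pics/top0.png

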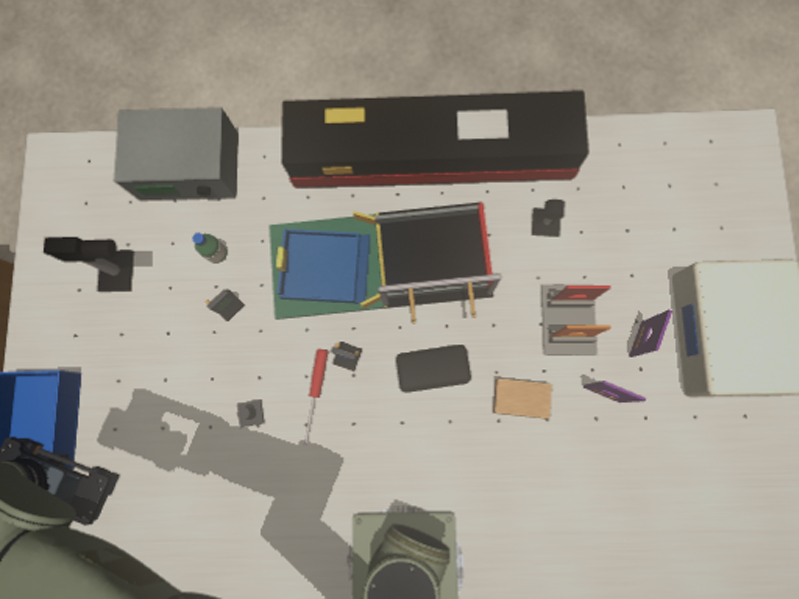

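View pics/scene0.png

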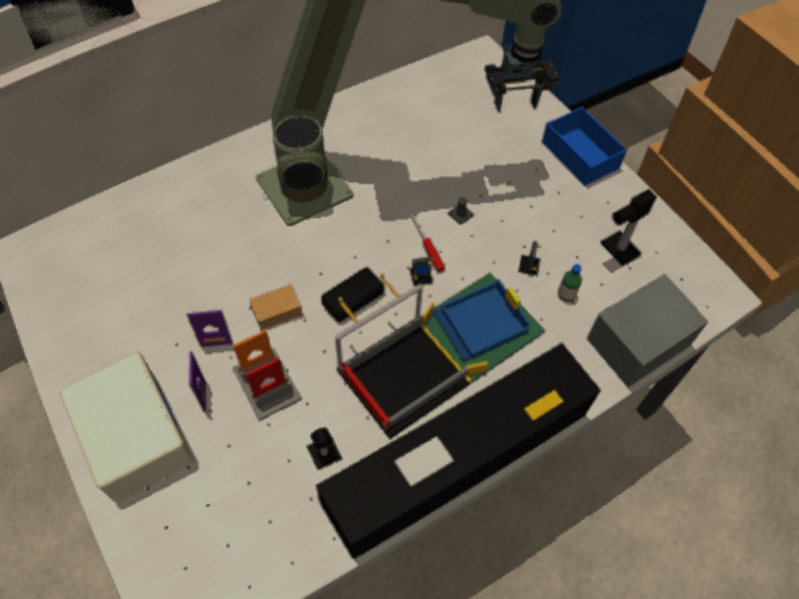

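Candidates for optics: top px (225,303) and (346,355); post_clamp (250,410) and power_head (547,220) resemble them, but they are round posts. Shields: orange (580,330) and red (580,293) in the rack; the purple look-alikes are at (650,333) and (615,390). The blue bin at (40,410) resembles the tray, but the tray is at (325,265) on the green plate. One composite close crop to check.

```bash
python3 - <<'E'
from h import *
t=grab('top');s=grab('scene')
cv2.imwrite('pics/t1.png',t[:,:,::-1]);cv2.imwrite('pics/s1.png',s[:,:,::-1])
def c(im,x,y,w=33,h=37): return cv2.resize(im[y-h:y+h,x-w:x+w],(266,298),interpolation=cv2.INTER_CUBIC)
S=1.5625
r1=np.hstack([c(t,int(225/S),int(303/S)),c(t,int(346/S),int(355/S)),c(t,int(575/S),int(318/S))])
r2=np.hstack([c(s,int(531/S),int(260/S)),c(s,int(421/S),int(271/S)),c(s,int(262/S),int(375/S))])
cv2.imwrite('pics/c1.png',np.vstack([r1,r2])[:,:,::-1])
E
```

```text
(no output)
```

View pics/c1.png

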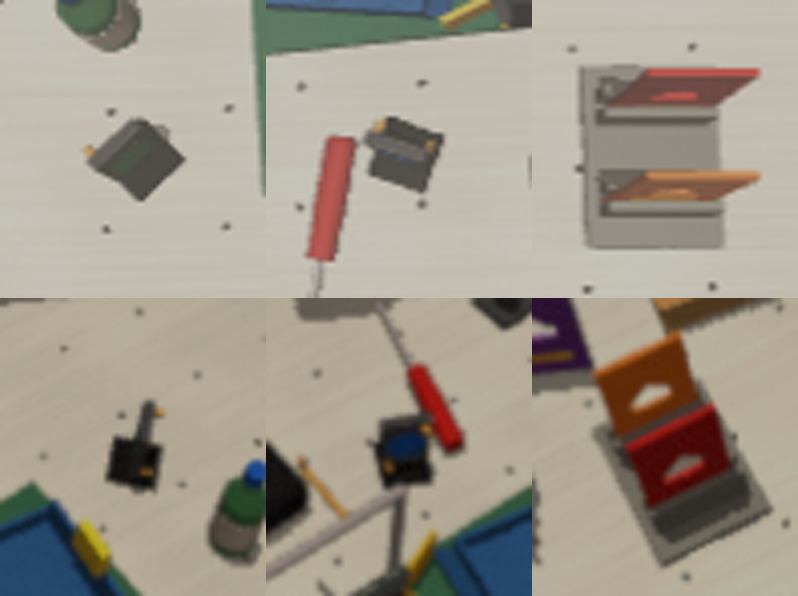

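The crops confirm two modules: M1 (screw side facing the bay's plate) and M2 (blue lens, optic_d, next to the driver), plus the orange and red shields in the rack. Next I measure the bay, tray and rack, and zoom in on the modules.

```bash
cat > m.py <<'E'
from h import *
t=cv2.imread('pics/t1.png')[:,:,::-1];s=cv2.imread('pics/s1.png')[:,:,::-1]
def up(im,x,y,w=20,h=15): return cv2.resize(im[y-h:y+h,x-w:x+w],(400,300),interpolation=cv2.INTER_CUBIC)
S=1.5625
a=[(t,144,194),(t,221,227),(s,340,167),(s,270,172)]
I=[np.clip(up(*q).astype(float)*1.5,0,255).astype(np.uint8) for q in a]
cv2.imwrite('pics/c2.png',np.vstack([np.hstack(I[:2]),np.hstack(I[2:])])[:,:,::-1])
cv2.imwrite('pics/c3.png',cv2.resize(t[120:220,165:325],(800,500),interpolation=cv2.INTER_CUBIC)[:,:,::-1])
E
python3 m.py
```

```text
(no output)
```

View pics/c2.png

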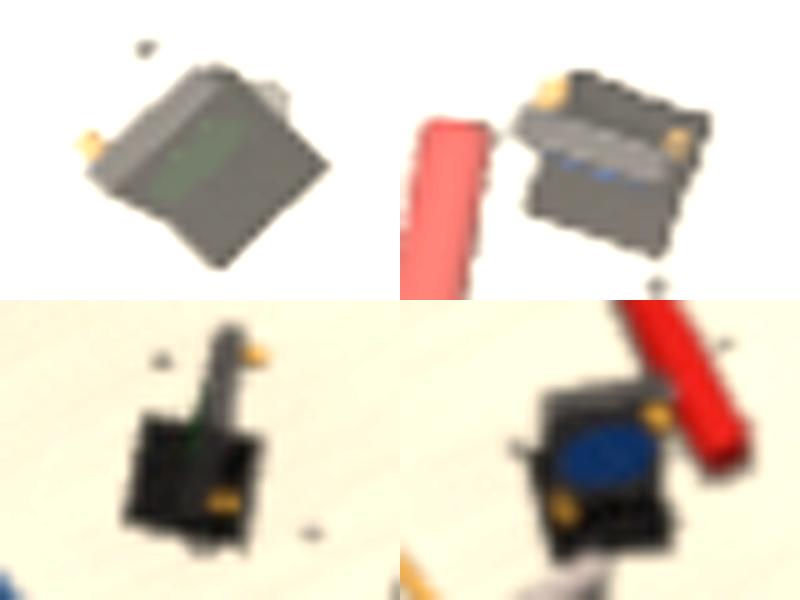

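View pics/c3.png

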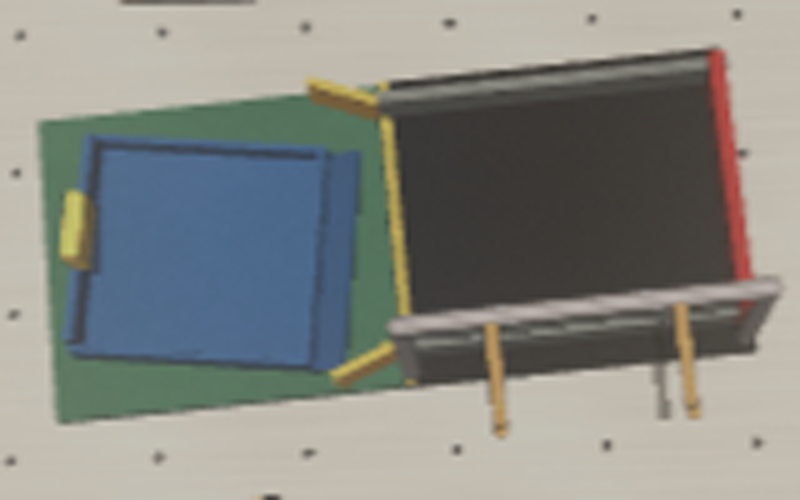

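optic_a (green) and optic_d (blue) are present. In c2 the plate tops are centred at about (161,127) and (597,145).

```bash
cat > n.py <<'E'
from h import *
np.set_printoptions(precision=1,suppress=True)
def T1(u,v): return ((u+.5)/10-.5+124,(v+.5)/10-.5+179)
def T2(u,v): return ((u+.5)/10-.5+201,(v+.5)/10-.5+212)
def S1(u,v): return ((u+.5)/10-.5+320,(v+.5)/10-.5+152)
def S2(u,v): return ((u+.5)/10-.5+250,(v+.5)/10-.5+157)
def C(u,v): return ((u+.5)/5-.5+165,(v+.5)/5-.5+120)
for n,T,c,e1,e2 in(('M1',T1,(161,127),(100,175),(218,75)),('M2',T2,(197,145),(120,118),(272,171))):
    a,b=onz('top',T(*e1),78),onz('top',T(*e2),78);d=a-b
    print(n,onz('top',T(*c),78),'len',np.linalg.norm(d),'dir',np.degrees(np.arctan2(d[1],d[0])))
print('M1 screw',tri(S1(255,55),T1(90,143)));print('M2 screw',tri(S2(256,115),T2(151,92)))
print('M1 base',onz('top',T1(328,165),0),onz('top',T1(220,268),0))
print('M2 base',onz('top',T2(130,208),0),onz('top',T2(260,255),0),onz('top',T2(310,112),0))
print('plate',onz('top',C(38,122),12),onz('top',C(60,423),12),'step',onz('top',C(383,85),18),onz('top',C(411,383),18))
print('stoptop edge',[onz('top',C(*p),50) for p in((716,50),(748,305))])
print('peg tips',[onz('top',C(*p),175) for p in((501,433),(694,414))],'roots',[onz('top',C(*p),165) for p in((491,325),(681,306))])
print('rail ends',[onz('top',C(*p),171) for p in((390,328),(778,285))])
print('tray outer: rear corners z40',[onz('top',C(*p),40) for p in((90,137),(68,342))],'nose top z24',[onz('top',C(*p),24) for p in((358,152),(347,372))])
print('floor inside front',[onz('top',C(*p),6) for p in((325,160),(312,367))], 'handle top',onz('top',C(71,228),84))
E
python3 n.py
```

```text
M1 [533.4 368.1  78. ] len 48.24440899686507 dir 130.7610114068973
M2 [416.4 111.   78. ] len 50.654229384797134 dir 69.62366899983533
M1 screw (array([530.2, 392.8,  68.4]), np.float64(2.2820408475159972))
M2 screw (array([433.8, 125.7,  71. ]), np.float64(1.523152317253413))
M1 base [534.4 337.    0. ] [500.  372.4   0. ]
M2 base [404.1 143.    0. ] [387.6 100.    0. ] [434.5  83.1   0. ]
plate [708.8 284.   12. ] [499.4 264.8  12. ] step [726.5  46.4  18. ] [519.5  30.2  18. ]
stoptop edge [array([ 733.3, -177.6,   50. ]), array([ 559.7, -190.8,   50. ])]
peg tips [array([460.9, -30.2, 175. ]), array([ 469.3, -141.8,  175. ])] roots [array([526.9, -25.7, 165. ]), array([ 535.4, -137.7,  165. ])]
rail ends [array([525.3,  33.5, 171. ]), array([ 545.2, -194.3,  171. ])]
tray outer: rear corners z40 [array([688.3, 241.7,  40. ]), array([548.6, 253.9,  40. ])] nose top z24 [array([677.7,  63.4,  24. ]), array([526.9,  72.1,  24. ])]
floor inside front [array([678.1,  87.5,   6. ]), array([534.2,  97.2,   6. ])] handle top [614.1 243.1  84. ]
```

```bash
python3 -m crank '[{"dx":0.0513,"dy":-0.0265,"yaw":-0.93},{"dx":0.0513,"dy":-0.0265,"yaw":-0.93},{"dx":0.0513,"dy":-0.0265,"yaw":-0.93},{"dx":0.0513,"dy":-0.0265,"yaw":-0.93},{"dx":0.0513,"dy":-0.0265,"yaw":-0.93},{"dx":0.0513,"dy":-0.0265,"yaw":-0.93},{"dx":0.0513,"dy":-0.0265},{"dx":0.0513,"dy":-0.0265},{},{}]' 0.65 20
python3 - <<'E'
from h import *
grab('scene','a1',crop=(280,90,420,210),s=5)
E
```

```text
validation failed for argument at $[0]...
```

View pics/a1.png

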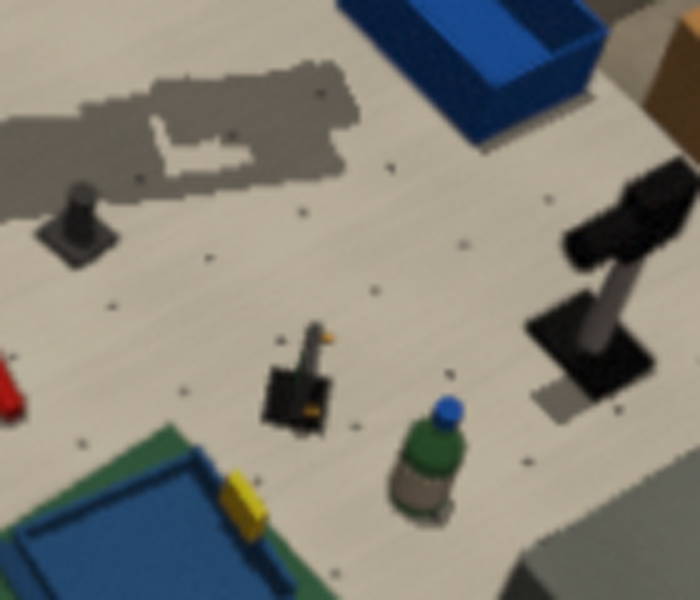

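The call was refused and nothing has moved. I'll try again with all four numbers in each row.

```bash
python3 -m crank '[{"dx":0.0513,"dy":-0.0265,"dz":0,"yaw":-0.93},{"dx":0.0513,"dy":-0.0265,"dz":0,"yaw":-0.93},{"dx":0.0513,"dy":-0.0265,"dz":0,"yaw":-0.93},{"dx":0.0513,"dy":-0.0265,"dz":0,"yaw":-0.93},{"dx":0.0513,"dy":-0.0265,"dz":0,"yaw":-0.93},{"dx":0.0513,"dy":-0.0265,"dz":0,"yaw":-0.93},{"dx":0.0513,"dy":-0.0265,"dz":0,"yaw":0},{"dx":0.0513,"dy":-0.0265,"dz":0,"yaw":0},{"dx":0,"dy":0,"dz":0,"yaw":0},{"dx":0,"dy":0,"dz":0,"yaw":0}]' 0.65 20
```

```text
time_s: 1.5
ee_pos: [537.2, 366.0, 221.6]
ee_rot: [-179.9, -0.0, 130.7]
force: [-1.2, -0.0, -0.1]
gripper_width: 59.1
gripper_force: 0.0
```

```bash
python3 -m crank '[{"dx":0,"dy":0,"dz":-0.04,"yaw":0},{"dx":0,"dy":0,"dz":-0.04,"yaw":0},{"dx":0,"dy":0,"dz":-0.04,"yaw":0},{"dx":0,"dy":0,"dz":-0.04,"yaw":0},{"dx":0,"dy":0,"dz":0,"yaw":0}]' 
python3 - <<'E'
from h import *
s=grab('scene');t=grab('top')
a=cv2.resize(s[130:200,300:380],(400,350),interpolation=cv2.INTER_CUBIC);b=cv2.resize(t[155:225,105:185],(400,350),interpolation=cv2.INTER_CUBIC)
cv2.imwrite('pics/a2.png',np.hstack([a,b])[:,:,::-1])
E
```

```text
time_s: 2.12
ee_pos: [534.9, 365.8, 91.7]
ee_rot: [-179.7, -0.1, 130.8]
force: [-0.6, 0.2, 0.8]
gripper_width: 59.3
gripper_force: 0.0
```

View pics/a2.png

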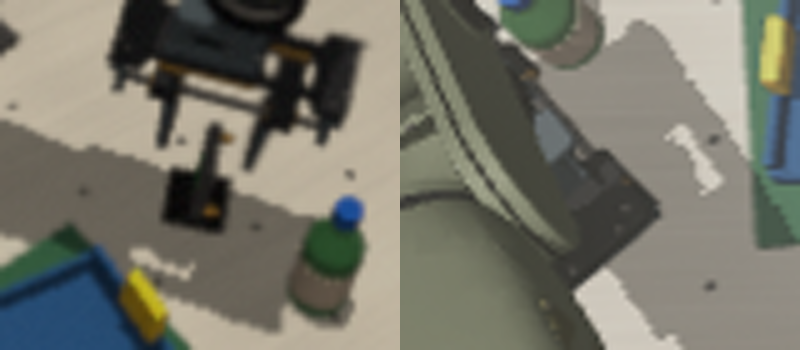

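In the left half the open fingers straddle M1's plate (215,150), roughly centred. Descend, grip, lift.

```bash
python3 -m crank '[{"dx":0,"dy":0,"dz":-0.014,"yaw":0},{"dx":0,"dy":0,"dz":-0.014,"yaw":0},{"dx":0,"dy":0,"dz":-0.014,"yaw":0},{"dx":0,"dy":0,"dz":0,"yaw":0}]' && python3 -m crank '[{"dx":0,"dy":0,"dz":0,"yaw":0},{"dx":0,"dy":0,"dz":0,"yaw":0},{"dx":0,"dy":0,"dz":0,"yaw":0},{"dx":0,"dy":0,"dz":0,"yaw":0},{"dx":0,"dy":0,"dz":0,"yaw":0},{"dx":0,"dy":0,"dz":0,"yaw":0},{"dx":0,"dy":0,"dz":0,"yaw":0}]' 0 20 && python3 -m crank '[{"dx":0,"dy":0,"dz":0.03,"yaw":0},{"dx":0,"dy":0,"dz":0.04,"yaw":0},{"dx":0,"dy":0,"dz":0.05,"yaw":0},{"dx":0,"dy":0,"dz":0.03,"yaw":0},{"dx":0,"dy":0,"dz":0,"yaw":0}]'
```

```text
time_s: 2.72
ee_pos: [537.1, 365.4, 59.0]
ee_rot: [-179.9, -0.0, 130.7]
force: [0.0, -0.7, -0.0]
gripper_width: 59.3
gripper_force: 0.0
time_s: 3.6
ee_pos: [537.9, 366.0, 60.5]
ee_rot: [180.0, 0.0, 130.7]
force: [0.0, 1.3, 0.7]
gripper_width: 12.1
gripper_force: 20.0
time_s: 4.22
ee_pos: [538.4, 366.4, 182.1]
ee_rot: [179.8, 0.0, 130.7]
force: [0.5, -0.4, -2.3]
gripper_width: 11.8
gripper_force: 20.0
```

```bash
python3 -m crank '[{"dx":0.01375,"dy":-0.0276,"dz":0,"yaw":0.906},{"dx":0.01375,"dy":-0.0276,"dz":0,"yaw":0.906},{"dx":0.01375,"dy":-0.0276,"dz":0,"yaw":0.906},{"dx":0.01375,"dy":-0.0276,"dz":0,"yaw":0.906},{"dx":0.01375,"dy":-0.0276,"dz":0,"yaw":0.906},{"dx":0.01375,"dy":-0.0276,"dz":0,"yaw":0.906},{"dx":0.01375,"dy":-0.0276,"dz":0,"yaw":0.906},{"dx":0.01375,"dy":-0.0276,"dz":0,"yaw":0.906},{"dx":0.01375,"dy":-0.0276,"dz":0,"yaw":0.906},{"dx":0.01375,"dy":-0.0276,"dz":0,"yaw":0.906}]' && python3 -m crank '[{"dx":0,"dy":0,"dz":0,"yaw":0},{"dx":0,"dy":0,"dz":-0.035,"yaw":0},{"dx":0,"dy":0,"dz":-0.035,"yaw":0},{"dx":0,"dy":0,"dz":-0.035,"yaw":0},{"dx":0,"dy":0,"dz":0,"yaw":0},{"dx":0,"dy":0,"dz":0,"yaw":0}]'
python3 - <<'E'
from h import *
grab('scene','a3',crop=(250,120,370,210),s=6)
E
```

```text
time_s: 5.48
ee_pos: [646.9, 144.2, 177.9]
ee_rot: [-179.9, -0.2, 176.2]
force: [0.3, -0.7, -1.0]
gripper_width: 11.6
gripper_force: 20.0
time_s: 6.22
ee_pos: [647.9, 145.7, 96.8]
ee_rot: [180.0, 0.0, 176.0]
force: [1.2, 0.1, -1.2]
gripper_width: 12.0
gripper_force: 20.0
```

View pics/a3.png

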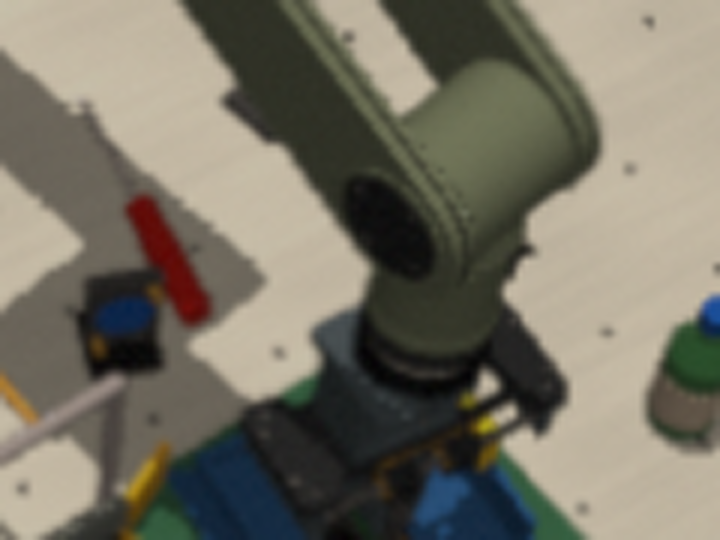

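The tool is inside the tray, and M2 is unmoved at (120,320). Lower and release.

```bash
python3 -m crank '[{"dx":0,"dy":0,"dz":-0.011,"yaw":0},{"dx":0,"dy":0,"dz":-0.011,"yaw":0},{"dx":0,"dy":0,"dz":0,"yaw":0},{"dx":0,"dy":0,"dz":0,"yaw":0}]' && python3 -m crank '[{"dx":0,"dy":0,"dz":0,"yaw":0},{"dx":0,"dy":0,"dz":0,"yaw":0},{"dx":0,"dy":0,"dz":0,"yaw":0},{"dx":0,"dy":0,"dz":0,"yaw":0},{"dx":0,"dy":0,"dz":0.03,"yaw":0},{"dx":0,"dy":0,"dz":0.04,"yaw":0},{"dx":0,"dy":0,"dz":0.04,"yaw":0},{"dx":0,"dy":0,"dz":0.03,"yaw":0},{"dx":0,"dy":0,"dz":0,"yaw":0}]' 0.5
```

```text
time_s: 6.78
ee_pos: [647.6, 145.0, 78.5]
ee_rot: [-180.0, -0.0, 176.0]
force: [-0.5, 0.4, -1.3]
gripper_width: 11.7
gripper_force: 20.0
time_s: 7.9
ee_pos: [648.9, 145.3, 193.0]
ee_rot: [179.9, 0.3, 176.0]
force: [0.1, -0.6, 0.2]
gripper_width: 45.9
gripper_force: 0.0
```

```bash
python3 -m crank '[{"dx":-0.0145,"dy":-0.00236,"dz":0,"yaw":-0.97},{"dx":-0.0145,"dy":-0.00236,"dz":0,"yaw":-0.97},{"dx":-0.0145,"dy":-0.00236,"dz":0,"yaw":-0.97},{"dx":-0.0145,"dy":-0.00236,"dz":0,"yaw":-0.97},{"dx":-0.0145,"dy":-0.00236,"dz":0,"yaw":-0.97},{"dx":-0.0145,"dy":-0.00236,"dz":0,"yaw":-0.97},{"dx":-0.0145,"dy":-0.00236,"dz":0,"yaw":-0.97},{"dx":-0.0145,"dy":-0.00236,"dz":0,"yaw":-0.97},{"dx":-0.0145,"dy":-0.00236,"dz":0,"yaw":-0.97},{"dx":-0.0145,"dy":-0.00236,"dz":0,"yaw":-0.97}]' 0.65 && python3 -m crank '[{"dx":-0.0145,"dy":-0.00236,"dz":0,"yaw":-0.97},{"dx":-0.0145,"dy":-0.00236,"dz":0,"yaw":-0.97},{"dx":-0.0145,"dy":-0.00236,"dz":0,"yaw":-0.97},{"dx":-0.0145,"dy":-0.00236,"dz":0,"yaw":-0.97},{"dx":-0.0145,"dy":-0.00236,"dz":0,"yaw":-0.97},{"dx":-0.0145,"dy":-0.00236,"dz":0,"yaw":-0.97},{"dx":-0.0145,"dy":-0.00236,"dz":0,"yaw":-0.97},{"dx":-0.0145,"dy":-0.00236,"dz":0,"yaw":-0.97},{"dx":-0.0145,"dy":-0.00236,"dz":0,"yaw":-0.97},{"dx":-0.0145,"dy":-0.00236,"dz":0,"yaw":-0.97}]'
python3 -m crank '[{"dx":0,"dy":0,"dz":-0.03,"yaw":-0.97},{"dx":0,"dy":0,"dz":-0.03,"yaw":-0.97},{"dx":0,"dy":0,"dz":-0.03,"yaw":0},{"dx":0,"dy":0,"dz":-0.03,"yaw":0},{"dx":0,"dy":0,"dz":0,"yaw":0},{"dx":0,"dy":0,"dz":0,"yaw":0}]'
python3 - <<'E'
from h import *
s=grab('scene');t=grab('top')
a=cv2.resize(s[135:205,235:315],(400,350),interpolation=cv2.INTER_CUBIC);b=cv2.resize(s[160:230,265:345],(400,350),interpolation=cv2.INTER_CUBIC)
cv2.imwrite('pics/a4.png',np.hstack([a,b])[:,:,::-1]);cv2.imwrite('pics/t4.png',t[:,:,::-1])
E
```

```text
time_s: 9.15
ee_pos: [530.5, 126.0, 189.1]
ee_rot: [-179.9, -0.1, 127.4]
force: [-0.2, 0.1, -0.4]
gripper_width: 59.3
gripper_force: 0.0
time_s: 10.4
ee_pos: [414.5, 107.1, 189.4]
ee_rot: [-179.9, 0.1, 78.9]
force: [0.6, 0.3, -0.5]
gripper_width: 59.4
gripper_force: 0.0
time_s: 11.15
ee_pos: [415.9, 107.4, 94.9]
ee_rot: [180.0, -0.0, 69.3]
force: [-0.8, 0.6, 0.6]
gripper_width: 59.5
gripper_force: 0.0
```

View pics/a4.png

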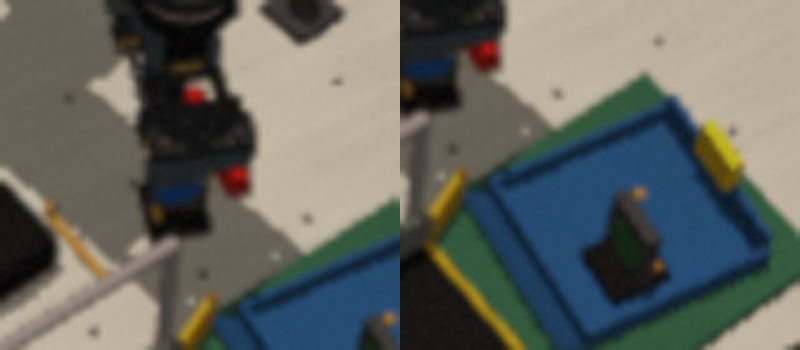

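M1 stands upright in the tray (right half, 640,240), and M2 is still under the gripper. Grip M2.

```bash
python3 -m crank '[{"dx":0,"dy":0,"dz":-0.015,"yaw":0},{"dx":0,"dy":0,"dz":-0.015,"yaw":0},{"dx":0,"dy":0,"dz":-0.015,"yaw":0},{"dx":0,"dy":0,"dz":0,"yaw":0}]' && python3 -m crank '[{"dx":0,"dy":0,"dz":0,"yaw":0},{"dx":0,"dy":0,"dz":0,"yaw":0},{"dx":0,"dy":0,"dz":0,"yaw":0},{"dx":0,"dy":0,"dz":0,"yaw":0},{"dx":0,"dy":0,"dz":0,"yaw":0},{"dx":0,"dy":0,"dz":0,"yaw":0},{"dx":0,"dy":0,"dz":0,"yaw":0}]' 0 20 && python3 -m crank '[{"dx":0,"dy":0,"dz":0.03,"yaw":0},{"dx":0,"dy":0,"dz":0.04,"yaw":0},{"dx":0,"dy":0,"dz":0.05,"yaw":0},{"dx":0,"dy":0,"dz":0.04,"yaw":0},{"dx":0,"dy":0,"dz":0,"yaw":0}]'
```

```text
time_s: 11.75
ee_pos: [414.8, 107.1, 57.5]
ee_rot: [-179.9, 0.1, 69.3]
force: [-0.1, 0.6, -0.0]
gripper_width: 59.5
gripper_force: 0.0
time_s: 12.62
ee_pos: [415.5, 107.3, 58.6]
ee_rot: [-180.0, 0.0, 69.3]
force: [-0.6, -0.0, -2.3]
gripper_width: 12.0
gripper_force: 20.0
time_s: 13.25
ee_pos: [417.2, 107.7, 188.7]
ee_rot: [179.7, -0.2, 69.3]
force: [-0.5, 0.2, -1.0]
gripper_width: 12.0
gripper_force: 20.0
```

```bash
python3 -m crank '[{"dx":0.01267,"dy":0.0036,"dz":0,"yaw":-0.977},{"dx":0.01267,"dy":0.0036,"dz":0,"yaw":-0.977},{"dx":0.01267,"dy":0.0036,"dz":0,"yaw":-0.977},{"dx":0.01267,"dy":0.0036,"dz":0,"yaw":-0.977},{"dx":0.01267,"dy":0.0036,"dz":0,"yaw":-0.977},{"dx":0.01267,"dy":0.0036,"dz":0,"yaw":-0.977},{"dx":0.01267,"dy":0.0036,"dz":0,"yaw":-0.977},{"dx":0.01267,"dy":0.0036,"dz":0,"yaw":-0.977},{"dx":0.01267,"dy":0.0036,"dz":0,"yaw":-0.977},{"dx":0.01267,"dy":0.0036,"dz":0,"yaw":-0.977}]' && python3 -m crank '[{"dx":0.01267,"dy":0.0036,"dz":0,"yaw":-0.977},{"dx":0.01267,"dy":0.0036,"dz":0,"yaw":-0.977},{"dx":0.01267,"dy":0.0036,"dz":0,"yaw":-0.977},{"dx":0.01267,"dy":0.0036,"dz":0,"yaw":-0.977},{"dx":0.01267,"dy":0.0036,"dz":0,"yaw":-0.977},{"dx":0,"dy":0,"dz":0,"yaw":0},{"dx":0,"dy":0,"dz":-0.045,"yaw":0},{"dx":0,"dy":0,"dz":-0.045,"yaw":0},{"dx":0,"dy":0,"dz":0,"yaw":0},{"dx":0,"dy":0,"dz":0,"yaw":0}]'
```

```text
time_s: 14.5
ee_pos: [516.3, 136.0, 184.6]
ee_rot: [-180.0, 0.2, 20.3]
force: [-0.7, 0.6, -1.5]
gripper_width: 11.8
gripper_force: 20.0
time_s: 15.75
ee_pos: [568.2, 150.7, 115.6]
ee_rot: [-180.0, -0.1, -3.9]
force: [0.2, 0.5, -0.4]
gripper_width: 11.7
gripper_force: 20.0
```

```bash
python3 -m crank '[{"dx":0,"dy":0,"dz":-0.024,"yaw":0},{"dx":0,"dy":0,"dz":-0.024,"yaw":0},{"dx":0,"dy":0,"dz":0,"yaw":0},{"dx":0,"dy":0,"dz":0,"yaw":0}]' && python3 -m crank '[{"dx":0,"dy":0,"dz":0,"yaw":0},{"dx":0,"dy":0,"dz":0,"yaw":0},{"dx":0,"dy":0,"dz":0,"yaw":0},{"dx":0,"dy":0,"dz":0,"yaw":0},{"dx":0,"dy":0,"dz":0.03,"yaw":0},{"dx":0,"dy":0,"dz":0.04,"yaw":0},{"dx":0,"dy":0,"dz":0.04,"yaw":0},{"dx":0,"dy":0,"dz":0.03,"yaw":0}]' 0.45 && python3 -m crank '[{"dx":-0.05,"dy":0.06,"dz":0,"yaw":0},{"dx":-0.05,"dy":0.06,"dz":0,"yaw":0},{"dx":-0.05,"dy":0.06,"dz":0,"yaw":0},{"dx":-0.04,"dy":0.06,"dz":0,"yaw":0},{"dx":0,"dy":0,"dz":0,"yaw":0}]'
python3 - <<'E'
from h import *
s=grab('scene');t=grab('top')
a=cv2.resize(s[160:240,265:345],(400,400),interpolation=cv2.INTER_CUBIC);b=cv2.resize(t[130:210,165:245],(400,400),interpolation=cv2.INTER_CUBIC)
cv2.imwrite('pics/a5.png',np.hstack([a,b])[:,:,::-1])
E
```

```text
time_s: 16.25
ee_pos: [568.6, 150.8, 77.9]
ee_rot: [-180.0, -0.1, -3.9]
force: [0.4, 0.1, -0.5]
gripper_width: 12.2
gripper_force: 20.0
time_s: 17.25
ee_pos: [568.1, 150.7, 189.9]
ee_rot: [-180.0, -0.1, -3.9]
force: [-0.5, -0.6, -0.8]
gripper_width: 40.9
gripper_force: 0.0
time_s: 17.88
ee_pos: [413.6, 345.3, 188.5]
ee_rot: [-180.0, 0.0, -3.6]
force: [0.9, -1.0, 0.0]
gripper_width: 40.6
gripper_force: 0.0
```

View pics/a5.png

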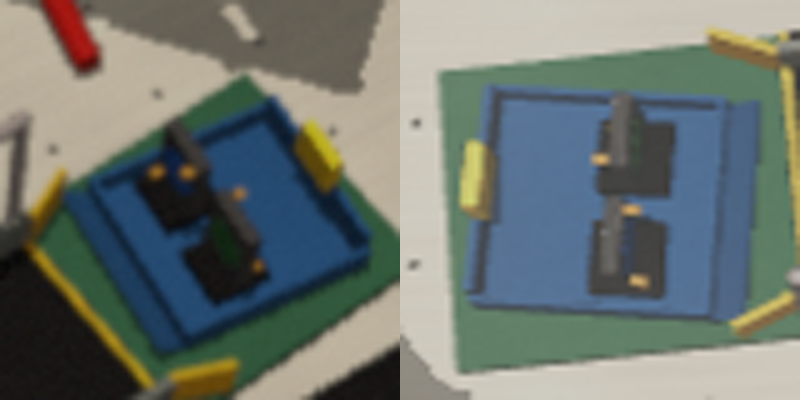

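Both modules stand in the tray (right half, (630,130) and (620,245)). The handle is at (475,178). Go over the handle and grip it front to back.

```bash
python3 -m crank '[{"dx":0.05,"dy":-0.026,"dz":0,"yaw":0},{"dx":0.05,"dy":-0.026,"dz":0,"yaw":0},{"dx":0.05,"dy":-0.026,"dz":0,"yaw":0},{"dx":0.05,"dy":-0.026,"dz":0,"yaw":0},{"dx":0.05,"dy":-0.025,"dz":0,"yaw":0},{"dx":0,"dy":0,"dz":0,"yaw":0},{"dx":0,"dy":0,"dz":-0.05,"yaw":0},{"dx":0,"dy":0,"dz":-0.05,"yaw":0},{"dx":0,"dy":0,"dz":0,"yaw":0}]' 0.45 
python3 - <<'E'
from h import *
s=grab('scene','a6',crop=(265,140,365,220),s=6)
E
```

```text
time_s: 19.1
ee_pos: [613.1, 237.7, 105.1]
ee_rot: [179.8, 0.4, -4.0]
force: [-0.3, 0.4, 0.1]
gripper_width: 41.1
gripper_force: 0.0
```

View pics/a6.png

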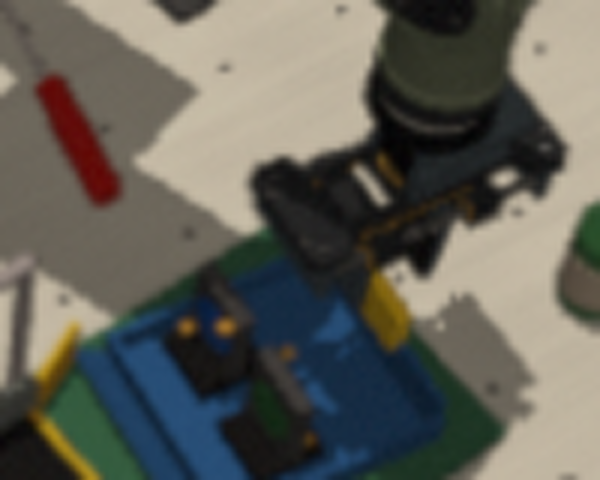

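The handle (385,310) lies between the front and rear fingers. Shift 4 mm, descend and grip.

```bash
python3 -m crank '[{"dx":0.001,"dy":0.005,"dz":-0.016,"yaw":0},{"dx":0,"dy":0,"dz":-0.016,"yaw":0},{"dx":0,"dy":0,"dz":-0.016,"yaw":0},{"dx":0,"dy":0,"dz":0,"yaw":0}]' && python3 -m crank '[{"dx":0,"dy":0,"dz":0,"yaw":0},{"dx":0,"dy":0,"dz":0,"yaw":0},{"dx":0,"dy":0,"dz":0,"yaw":0},{"dx":0,"dy":0,"dz":0,"yaw":0},{"dx":0,"dy":0,"dz":0,"yaw":0}]' 0 20
```

```text
time_s: 19.65
ee_pos: [615.7, 243.1, 68.5]
ee_rot: [179.9, 0.1, -3.9]
force: [-0.5, 0.5, 0.1]
gripper_width: 41.0
gripper_force: 0.0
time_s: 20.27
ee_pos: [616.5, 243.1, 70.4]
ee_rot: [180.0, 0.0, -3.9]
force: [-0.4, -1.2, 2.8]
gripper_width: 11.9
gripper_force: 20.0
```

```bash
python3 -m crank '[{"dx":-0.0024,"dy":-0.0006,"dz":0,"yaw":0.34},{"dx":-0.0024,"dy":-0.0006,"dz":0,"yaw":0.34},{"dx":-0.0024,"dy":-0.0006,"dz":0,"yaw":0.34},{"dx":-0.0024,"dy":-0.0006,"dz":0,"yaw":0.34},{"dx":-0.0024,"dy":-0.0006,"dz":0,"yaw":0.34},{"dx":0,"dy":0,"dz":0,"yaw":0},{"dx":0,"dy":0,"dz":0,"yaw":0}]'
python3 - <<'E'
from h import *
s=grab('scene');t=grab('top')
a=cv2.resize(s[160:240,255:355],(500,400),interpolation=cv2.INTER_CUBIC);b=cv2.resize(t[130:210,205:265],(300,400),interpolation=cv2.INTER_CUBIC)
cv2.imwrite('pics/a7.png',np.hstack([a,b])[:,:,::-1])
E
```

```text
time_s: 21.15
ee_pos: [606.9, 241.1, 70.4]
ee_rot: [-180.0, -0.0, 4.7]
force: [-0.7, 0.1, 5.5]
gripper_width: 11.9
gripper_force: 20.0
```

View pics/a7.png

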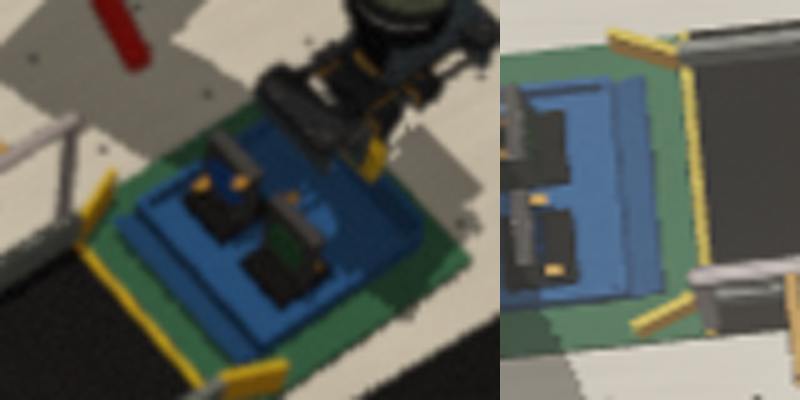

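The tray is now parallel to the step: nose edge (645,78)-(662,292), step (685,65)-(707,330). Check the lateral offset.

```bash
python3 - <<'E'
from h import *
O=np.array([623,39.3]);a=np.radians(4.6);R=np.array([[np.cos(a),np.sin(a)],[-np.sin(a),np.cos(a)]])
C=lambda u,v:((u-500+.5)/5-.5+205,(v+.5)/5-.5+130)
for n,p,z in(('nose',(646,78),29.5),('nose',(663,293),29.5),('step',(685,62),18),('step',(707,333),18),('wingtip far',(610,30),50),('wingtip near',(633,325),50),('wall far start',(690,40),50)):
    print(n,R@(onz('top',C(*p),z)[:2]-O))
E
```

```text
nose [72.35801406 25.86398286]
nose [-75.95537407  27.73174444]
step [84.47107251 -0.86350189]
step [-103.58955316    1.84653341]
wingtip far [101.51373846  45.5326186 ]
wingtip near [-99.14825321  47.65690958]
wall far start [88.75663445 -6.89683556]
```

```bash
python3 -m crank '[{"dx":0.002,"dy":-0.015,"dz":0,"yaw":0},{"dx":0.002,"dy":-0.015,"dz":0,"yaw":0},{"dx":0.002,"dy":-0.015,"dz":0,"yaw":0},{"dx":0.002,"dy":-0.015,"dz":0,"yaw":0},{"dx":0,"dy":0,"dz":0,"yaw":0}]' && python3 -m crank '[{"dx":0.0012,"dy":-0.015,"dz":0.0008,"yaw":0},{"dx":0.0012,"dy":-0.015,"dz":0.001,"yaw":0},{"dx":0.0012,"dy":-0.015,"dz":0.001,"yaw":0},{"dx":0.0012,"dy":-0.015,"dz":0.001,"yaw":0},{"dx":0,"dy":0,"dz":0,"yaw":0}]'
```

```text
time_s: 21.88
ee_pos: [614.0, 199.6, 71.6]
ee_rot: [-179.3, -0.2, 4.5]
force: [-2.4, 18.8, 5.5]
gripper_width: 11.8
gripper_force: 20.0
time_s: 22.5
ee_pos: [617.0, 144.3, 72.6]
ee_rot: [-180.0, 0.0, 4.5]
force: [-0.8, 2.4, 3.1]
gripper_width: 12.7
gripper_force: 19.9
```

```bash
python3 -m crank '[{"dx":0.0012,"dy":-0.015,"dz":0.0013,"yaw":0},{"dx":0.0012,"dy":-0.015,"dz":0.0013,"yaw":0},{"dx":0.0012,"dy":-0.015,"dz":0.001,"yaw":0},{"dx":0.0012,"dy":-0.015,"dz":0.001,"yaw":0},{"dx":0.0012,"dy":-0.015,"dz":0,"yaw":0},{"dx":0,"dy":0,"dz":0,"yaw":0}]'
python3 - <<'E'
from h import *
s=grab('scene');t=grab('top')
a=cv2.resize(s[180:280,205:325],(480,400),interpolation=cv2.INTER_CUBIC);b=cv2.resize(t[120:200,235:295],(300,400),interpolation=cv2.INTER_CUBIC)
cv2.imwrite('pics/a8.png',np.hstack([a,b])[:,:,::-1])
E
```

```text
time_s: 23.25
ee_pos: [623.2, 84.5, 78.0]
ee_rot: [-180.0, -0.2, 4.5]
force: [0.8, 2.9, 6.9]
gripper_width: 11.8
gripper_force: 20.0
```

View pics/a8.png

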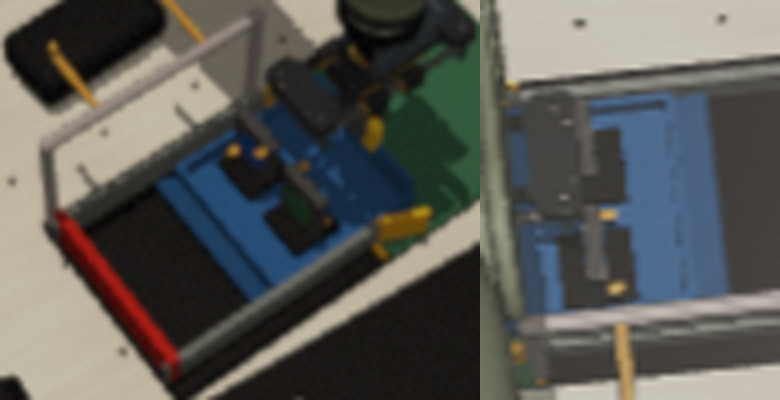

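The tray is between the guides with both modules upright. Push on, slowly at the end.

```bash
python3 -m crank '[{"dx":0.0012,"dy":-0.015,"dz":0,"yaw":0},{"dx":0.0012,"dy":-0.015,"dz":0,"yaw":0},{"dx":0.0012,"dy":-0.015,"dz":0,"yaw":0},{"dx":0.0012,"dy":-0.015,"dz":0,"yaw":0},{"dx":0.0012,"dy":-0.015,"dz":0,"yaw":0},{"dx":0.0012,"dy":-0.015,"dz":0,"yaw":0},{"dx":0,"dy":0,"dz":0,"yaw":0}]' && python3 -m crank '[{"dx":0.0003,"dy":-0.004,"dz":0,"yaw":0},{"dx":0.0003,"dy":-0.004,"dz":0,"yaw":0},{"dx":0.0003,"dy":-0.004,"dz":0,"yaw":0},{"dx":0,"dy":0,"dz":0,"yaw":0}]'
```

```text
time_s: 24.22
ee_pos: [628.9, 12.3, 78.0]
ee_rot: [-180.0, -0.2, 4.5]
force: [-0.2, 1.2, 8.2]
gripper_width: 11.8
gripper_force: 20.0
time_s: 24.72
ee_pos: [629.4, 4.2, 78.1]
ee_rot: [-179.9, -0.2, 4.5]
force: [-0.4, 5.9, 7.9]
gripper_width: 11.8
gripper_force: 20.0
```

```bash
python3 -m crank '[{"dx":0.0002,"dy":-0.003,"dz":0,"yaw":0},{"dx":0,"dy":0,"dz":0,"yaw":0}]' && python3 -m crank '[{"dx":0.0002,"dy":-0.003,"dz":0,"yaw":0},{"dx":0,"dy":0,"dz":0,"yaw":0}]'
```

```text
time_s: 24.98
ee_pos: [629.5, 2.0, 78.0]
ee_rot: [-179.9, -0.1, 4.5]
force: [0.2, 6.9, 8.4]
gripper_width: 11.9
gripper_force: 20.0
time_s: 25.22
ee_pos: [629.7, -0.4, 78.1]
ee_rot: [-179.9, -0.2, 4.5]
force: [-0.3, 6.4, 8.3]
gripper_width: 12.0
gripper_force: 20.0
```

```bash
python3 -m crank '[{"dx":0.0002,"dy":-0.003,"dz":0,"yaw":0},{"dx":0,"dy":0,"dz":0,"yaw":0}]' && python3 -m crank '[{"dx":0.0002,"dy":-0.002,"dz":0,"yaw":0},{"dx":0,"dy":0,"dz":0,"yaw":0}]'
```

```text
time_s: 25.48
ee_pos: [629.9, -2.8, 78.1]
ee_rot: [-179.9, -0.2, 4.5]
force: [-0.9, 6.6, 8.5]
gripper_width: 11.9
gripper_force: 20.0
time_s: 25.72
ee_pos: [629.9, -3.8, 78.0]
ee_rot: [-179.8, -0.1, 4.5]
force: [-0.6, 8.2, 8.0]
gripper_width: 12.0
gripper_force: 20.0
```

```bash
python3 -m crank '[{"dx":0.0002,"dy":-0.0025,"dz":0,"yaw":0},{"dx":0,"dy":0,"dz":0,"yaw":0}]' && python3 -m crank '[{"dx":0.0002,"dy":-0.0025,"dz":0,"yaw":0},{"dx":0,"dy":0,"dz":0,"yaw":0}]'
python3 - <<'E'
from h import *
s=grab('scene');t=grab('top')
a=cv2.resize(s[180:280,205:325],(480,400),interpolation=cv2.INTER_CUBIC);b=cv2.resize(t[120:200,255:315],(300,400),interpolation=cv2.INTER_CUBIC)
cv2.imwrite('pics/a9.png',np.hstack([a,b])[:,:,::-1])
E
```

```text
time_s: 25.98
ee_pos: [630.0, -3.9, 78.0]
ee_rot: [-179.6, -0.1, 4.5]
force: [-1.3, 14.4, 7.9]
gripper_width: 12.2
gripper_force: 20.0
time_s: 26.22
ee_pos: [630.0, -4.0, 78.0]
ee_rot: [-179.4, -0.1, 4.4]
force: [-1.2, 20.2, 8.4]
gripper_width: 12.2
gripper_force: 20.0
```

View pics/a9.png

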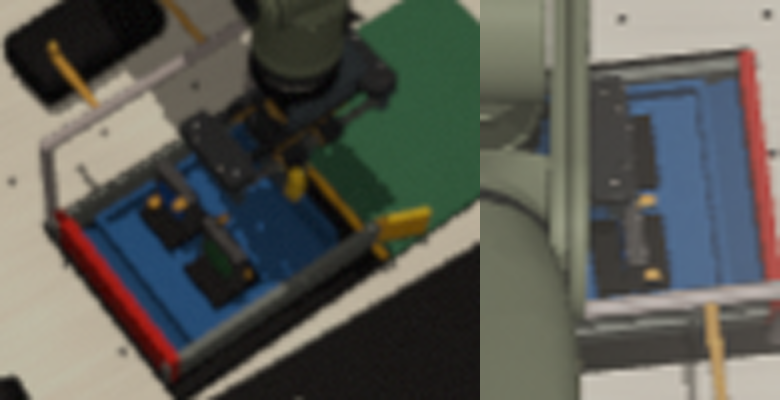

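The tray nose is on the red stop, the force has risen to 20 N, and the modules are upright. Relieve, release, lift.

```bash
python3 -m crank '[{"dx":0,"dy":0.0045,"dz":0,"yaw":0},{"dx":0,"dy":0,"dz":0,"yaw":0}]' && python3 -m crank '[{"dx":0,"dy":0,"dz":0,"yaw":0},{"dx":0,"dy":0,"dz":0,"yaw":0},{"dx":0,"dy":0,"dz":0,"yaw":0},{"dx":0,"dy":0,"dz":0,"yaw":0},{"dx":0,"dy":0,"dz":0.02,"yaw":0},{"dx":0,"dy":0,"dz":0.05,"yaw":0},{"dx":0,"dy":0,"dz":0.07,"yaw":0},{"dx":0,"dy":0,"dz":0.07,"yaw":0},{"dx":0,"dy":0,"dz":0.05,"yaw":0},{"dx":0,"dy":0,"dz":0,"yaw":0}]' 0.35 && python3 -m crank '[{"dx":0,"dy":0.07,"dz":0,"yaw":0},{"dx":0,"dy":0.07,"dz":0,"yaw":0},{"dx":0,"dy":0.07,"dz":0,"yaw":0},{"dx":0,"dy":0.07,"dz":0,"yaw":0},{"dx":0,"dy":0,"dz":0,"yaw":0}]'
python3 - <<'E'
from h import *
s=grab('scene');t=grab('top')
cv2.imwrite('pics/s2.png',s[:,:,::-1]);cv2.imwrite('pics/t2.png',t[:,:,::-1])
T=cv2.resize(t[125:225,235:395],(800,500),interpolation=cv2.INTER_CUBIC)
cv2.imwrite('pics/a10.png',T[:,:,::-1])
E
```

```text
time_s: 26.58
ee_pos: [630.0, -3.9, 78.0]
ee_rot: [-179.8, -0.1, 4.5]
force: [-1.0, 8.6, 8.0]
gripper_width: 12.1
gripper_force: 20.0
time_s: 27.82
ee_pos: [631.1, -5.9, 290.3]
ee_rot: [179.9, -0.6, 4.6]
force: [0.9, 0.2, 0.1]
gripper_width: 31.9
gripper_force: 0.0
time_s: 28.45
ee_pos: [628.4, 221.9, 283.2]
ee_rot: [-180.0, 0.1, 4.9]
force: [0.3, -1.1, 0.6]
gripper_width: 31.8
gripper_force: 0.0
```

View pics/a10.png

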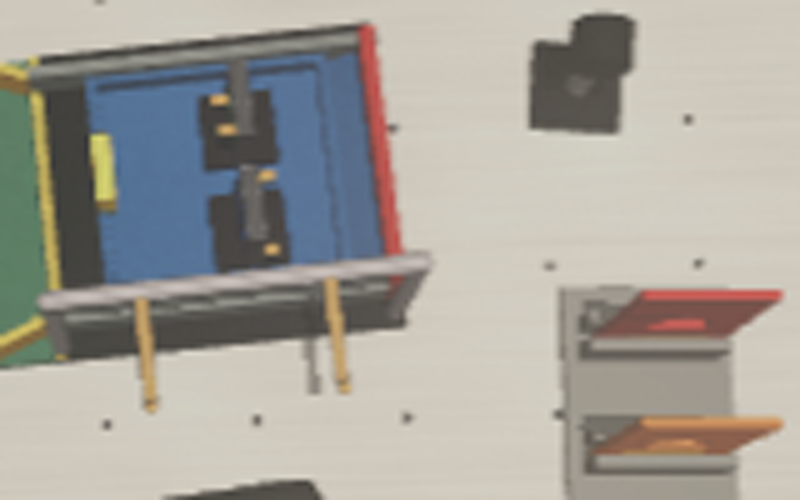

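a10 shows the tray home against the stop (red edge (370,30)-(400,280)) with both modules upright. Pegs run to tips at (152,407) and (344,388). Shield top edges: red (645..782,295), orange (645..782,422). By my count I have now viewed 15 pictures, one over the allowance, so from here I measure only by masks, without viewing.

```bash
cat > p.py <<'E'
from h import *
np.set_printoptions(precision=1,suppress=True)
t=cv2.imread('pics/t2.png')[:,:,::-1];s=cv2.imread('pics/s2.png')[:,:,::-1]
def hsv(im): return cv2.cvtColor(np.ascontiguousarray(im),cv2.COLOR_RGB2HSV)
def comps(im,lo,hi,roi,amin=8):
    h=hsv(im);m=cv2.inRange(h,lo,hi);k=np.zeros_like(m);x0,y0,x1,y1=roi;k[y0:y1,x0:x1]=m[y0:y1,x0:x1]
    return [c for c in cv2.findContours(k,cv2.RETR_EXTERNAL,cv2.CHAIN_APPROX_NONE)[0] if len(c)>amin]
if __name__=='__main__':
    C=lambda u,v:((u+.5)/5-.5+235,(v+.5)/5-.5+125)
    for n,a,b in(('red',(645,295),(782,294)),('orange',(645,422),(782,423))):
        A,B=onz('top',C(*a),160),onz('top',C(*b),160);print(n,A,B,'mid',(A+B)/2,'len',np.linalg.norm(A-B))
    for n,lo,hi in(('orange',(6,140,70),(16,255,255)),('red',(0,150,60),(5,255,255))):
        for c in comps(s,lo,hi,(130,200,200,270),25):
            q=cv2.approxPolyDP(cv2.convexHull(c),3,True)[:,0];print(n,'scene poly',q.tolist())
            for p in q: print('   z160:',onz('scene',p,160))
    for nm,im,roi in(('top',t,(255,183,310,210)),('scene',s,(205,165,265,215))):
        for c in comps(im,(10,90,60),(26,255,255),roi,8):
            c=c[:,0];i=c[:,1].argmax();j=c[:,1].argmin();v=cv2.fitLine(c,2,0,.01,.01).ravel();print(nm,'brass low',c[i],'high',c[j],len(c),'dir',v)
    for a,b in(((344,388),None),((152,407),None)): print('tip z179 top',onz('top',C(*a),179))
E
python3 p.py
```

```text
red [ 523.2 -321.4  160. ] [ 521.7 -400.8  160. ] mid [ 522.5 -361.1  160. ] len 79.38472201046169
orange [ 448.1 -316.1  160. ] [ 445.7 -394.5  160. ] mid [ 446.9 -355.3  160. ] len 78.35720955029646
orange scene poly [[191, 200], [172, 229], [154, 236], [149, 221], [163, 200]]
   z160: [ 445.4 -234.8  160. ]
   z160: [ 512.  -341.4  160. ]
   z160: [ 504.5 -404.4  160. ]
   z160: [ 445.  -394.5  160. ]
   z160: [ 395.4 -317.5  160. ]
red scene poly [[178, 230], [182, 245], [163, 254], [157, 239]]
   z160: [ 525.6 -326.   160. ]
   z160: [ 581.1 -340.   160. ]
   z160: [ 578.  -407.5  160. ]
   z160: [ 519.5 -400.6  160. ]
top brass low [264 206] high [262 185] 45 dir [  0.1   1.  263.8 195.3]
top brass low [303 202] high [300 183] 40 dir [  0.1   1.  302.  192.5]
scene brass low [228 206] high [217 190] 35 dir [  0.6   0.8 222.4 198.2]
scene brass low [255 190] high [244 175] 30 dir [  0.6   0.8 249.  182.5]
tip z179 top [ 469.3 -141.4  179. ]
tip z179 top [460.9 -30.8 179. ]
```

```bash
python3 - <<'E'
from p import *
C=lambda u,v:((u+.5)/5-.5+235,(v+.5)/5-.5+125)
A,B=onz('top',C(560,288),10),onz('top',C(567,498),10);d=A-B;print('rack edge',A,B,np.degrees(np.arctan2(d[1],d[0])))
print('peg1 tip',tri((217.3,190.3),(303.3,202.3)),'peg2 tip',tri((244.3,175.3),(265,206)))
# upper edge of each shield, top view: per column first mask row
for n,lo,hi,roi in(('orange',(6,110,70),(18,255,255),(362,203,394,220)),('red',(0,110,60),(5,255,255),(362,178,394,197))):
    k=cv2.inRange(hsv(t),lo,hi);x0,y0,x1,y1=roi
    P=[(x,y0+np.argmax(k[y0:y1,x]>0)) for x in range(x0,x1) if k[y0:y1,x].any()]
    P=[p for p in P if 366<=p[0]<=388]
    vx,vy,cx,cy=cv2.fitLine(np.float32(P),cv2.DIST_HUBER,0,.01,.01).ravel()
    g=lambda x:onz('top',(x,cy+(x-cx)*vy/vx),160)
    a,b=g(366),g(388);d=a-b;print(n,a,b,'ydir',np.degrees(np.arctan2(d[1],d[0])))
for nm in('scene',):
    for lo,hi in(((6,140,70),(16,255,255)),((0,150,60),(5,255,255))):
        c=max(comps(s,lo,hi,(130,203,186,270),25),key=cv2.contourArea);print(cv2.approxPolyDP(cv2.convexHull(c),2,True)[:,0].tolist())
E
```

```text
rack edge [ 560.  -302.7   10. ] [ 420.  -298.5   10. ] -1.708372950784066
peg1 tip (array([ 468.7, -142.1,  177.9]), np.float64(1.985299599423291)) peg2 tip (array([461.5, -30.7, 175. ]), np.float64(0.10981271342045733))
orange [ 447.9 -323.   160. ] [ 446.5 -385.9  160. ] ydir 88.65500344626973
red [ 524.8 -328.5  160. ] [ 523.2 -392.2  160. ] ydir 88.4987857704713
[[185, 203], [174, 227], [154, 236], [149, 221], [165, 203]]
[[178, 230], [182, 245], [163, 254], [157, 239]]
```

```bash
python3 -m crank '[{"dx":-0.0134,"dy":-0.0424,"dz":0,"yaw":0.984},{"dx":-0.0134,"dy":-0.0424,"dz":0,"yaw":0.984},{"dx":-0.0134,"dy":-0.0424,"dz":0,"yaw":0.984},{"dx":-0.0134,"dy":-0.0424,"dz":0,"yaw":0.984},{"dx":-0.0134,"dy":-0.0424,"dz":0,"yaw":0.984},{"dx":-0.0134,"dy":-0.0424,"dz":0,"yaw":0.984},{"dx":-0.0134,"dy":-0.0424,"dz":0,"yaw":0.984},{"dx":-0.0134,"dy":-0.0424,"dz":0,"yaw":0.984},{"dx":-0.0134,"dy":-0.0424,"dz":0,"yaw":0.984}]' 0.4 && python3 -m crank '[{"dx":-0.0134,"dy":-0.0424,"dz":0,"yaw":0.984},{"dx":-0.0134,"dy":-0.0424,"dz":0,"yaw":0.984},{"dx":-0.0134,"dy":-0.0424,"dz":0,"yaw":0.984},{"dx":-0.0134,"dy":-0.0424,"dz":0,"yaw":0.984},{"dx":-0.0134,"dy":-0.0424,"dz":0,"yaw":0.984},{"dx":-0.0134,"dy":-0.0424,"dz":0,"yaw":0.984},{"dx":-0.0134,"dy":-0.0424,"dz":0,"yaw":0.984},{"dx":-0.0134,"dy":-0.0424,"dz":0,"yaw":0.984},{"dx":0,"dy":0,"dz":0,"yaw":0}]'
```

```text
time_s: 29.68
ee_pos: [531.5, -89.8, 284.7]
ee_rot: [180.0, 0.0, 48.9]
force: [-0.7, -0.4, -0.8]
gripper_width: 36.5
gripper_force: 0.0
time_s: 30.8
ee_pos: [444.9, -361.3, 284.4]
ee_rot: [-179.9, 0.0, 87.9]
force: [0.1, 0.5, 0.6]
gripper_width: 36.6
gripper_force: 0.0
```

```bash
python3 -m crank '[{"dx":0.0015,"dy":0.0073,"dz":-0.035,"yaw":0.1},{"dx":0,"dy":0,"dz":-0.035,"yaw":0},{"dx":0,"dy":0,"dz":-0.035,"yaw":0},{"dx":0,"dy":0,"dz":-0.035,"yaw":0},{"dx":0,"dy":0,"dz":-0.035,"yaw":0},{"dx":0,"dy":0,"dz":-0.0125,"yaw":0},{"dx":0,"dy":0,"dz":0,"yaw":0},{"dx":0,"dy":0,"dz":0,"yaw":0}]' && python3 -m crank '[{"dx":0,"dy":0,"dz":0,"yaw":0},{"dx":0,"dy":0,"dz":0,"yaw":0},{"dx":0,"dy":0,"dz":0,"yaw":0},{"dx":0,"dy":0,"dz":0,"yaw":0},{"dx":0,"dy":0,"dz":0,"yaw":0},{"dx":0,"dy":0,"dz":0,"yaw":0}]' 0 20
```

```text
time_s: 31.8
ee_pos: [449.0, -353.1, 136.0]
ee_rot: [179.9, 0.1, 88.7]
force: [-0.8, 0.6, 0.3]
gripper_width: 36.9
gripper_force: 0.0
time_s: 32.55
ee_pos: [448.5, -352.7, 134.9]
ee_rot: [180.0, 0.0, 88.7]
force: [1.1, 0.2, 2.0]
gripper_width: 6.2
gripper_force: 20.0
```

```bash
python3 -m crank '[{"dx":0,"dy":0,"dz":0.02,"yaw":0},{"dx":0,"dy":0,"dz":0.03,"yaw":0},{"dx":0,"dy":0,"dz":0.04,"yaw":0},{"dx":0,"dy":0,"dz":0.03,"yaw":0},{"dx":0,"dy":0,"dz":0,"yaw":0}]' && python3 -m crank '[{"dx":-0.009,"dy":0.0403,"dz":0,"yaw":0.147},{"dx":-0.0085,"dy":0.0403,"dz":0,"yaw":0.147},{"dx":0,"dy":0.0403,"dz":0,"yaw":0.147},{"dx":0,"dy":0.0403,"dz":0,"yaw":0.147},{"dx":0,"dy":0.0403,"dz":0,"yaw":0.147},{"dx":0,"dy":0.0403,"dz":0,"yaw":0.147},{"dx":0,"dy":0.0403,"dz":0,"yaw":0.147},{"dx":0,"dy":0.0403,"dz":0,"yaw":0.147},{"dx":0,"dy":0.0403,"dz":0,"yaw":0},{"dx":0,"dy":0.0403,"dz":0,"yaw":0}]' && python3 -m crank '[{"dx":0,"dy":0,"dz":0,"yaw":0},{"dx":0,"dy":0,"dz":0,"yaw":0}]'
python3 - <<'E'
from h import *
import p
from p import hsv,comps
s=grab('scene');t=grab('top');cv2.imwrite('pics/s3.png',s[:,:,::-1])
for c in comps(s,(6,140,70),(16,255,255),(200,130,290,230),20):
    print('orange scene',cv2.approxPolyDP(cv2.convexHull(c),2,True)[:,0].tolist(),cv2.contourArea(c))
for P in((442,-31,216-44+70),):pass
E
```

```text
time_s: 33.17
ee_pos: [449.2, -353.4, 233.2]
ee_rot: [179.8, 0.2, 88.7]
force: [0.0, 0.4, -1.4]
gripper_width: 6.2
gripper_force: 20.0
time_s: 34.42
ee_pos: [433.5, -29.2, 229.7]
ee_rot: [-179.9, -0.0, 94.6]
force: [-0.1, -0.2, -1.3]
gripper_width: 5.7
gripper_force: 20.0
time_s: 34.67
ee_pos: [434.0, -30.6, 230.1]
ee_rot: [-179.9, 0.0, 94.6]
force: [-0.3, -0.6, 0.7]
gripper_width: 5.7
gripper_force: 20.0
orange scene [[236, 158], [248, 169], [248, 175], [231, 186], [230, 162]] 245.0
```

```bash
cat > q.py <<'E'
from p import *
def check(img,lo,hi,roi,cx,cy,zb,ang):
    a=np.radians(ang);yd=np.array([-np.sin(a),np.cos(a),0])
    o=np.array([cx,cy,zb])
    for n,y,z in(('botL',-40,0),('botR',40,0),('topL',-40,150),('topR',40,150),('eye apex',0,98),('eye bl',-18,62),('eye br',18,62),('eyec',0,78)):
        print(n,proj('scene',o+y*yd+[0,0,z]),proj('top',o+y*yd+[0,0,z]))
    m=cv2.inRange(hsv(img),lo,hi);k=np.zeros_like(m);x0,y0,x1,y1=roi;k[y0:y1,x0:x1]=m[y0:y1,x0:x1]
    for r in range(y0,y1): print(r,''.join('#' if v else '.' for v in k[r,x0:x1]))
if __name__=='__main__':
    s=cv2.imread('pics/s3.png')[:,:,::-1]
    check(s,(4,120,50),(18,255,255),(220,150,275,195),434.2,-33,106,4.6)
E
python3 q.py
```

```text
botL [230.8 186.3] [279.3 216.9]
botR [248.6 175.6] [253.2 219.6]
topL [229.9 162. ] [280.6 210. ]
topR [249.1 150.9] [250.8 213.1]
eye apex [239.7 165.3] [265.9 214.1]
eye bl [235.6 173.7] [272.2 215. ]
eye br [243.8 168.8] [259.8 216.3]
eyec [239.7 168.6] [266. 215.]
150 .......................................................
151 .......................................................
152 .......................................................
153 ............................#..........................
154 ..................##...................................
155 .................#.................................#...
156 .................#.....................................
157 ................##.....................................
158 ...............###..................................#..
159 ..............####.....................................
160 ............######...................................#.
161 ..........########.....................................
162 ..........########.....................................
163 ..........########....##......................
[... 1169 characters left out ...]
###...........##........................
184 ..........######..............##.......................
185 ..........#####...............###......................
186 ..........###..................##......................
187 ................................##.....................
188 ..................................#....................
189 ..................................##...................
190 .......................................................
191 .......................................................
192 .......................................................
193 #......................................................
194 ##.....................................................
```

The shield matches its predicted pose within a pixel. Lower it to insertion height and slide it along the peg.

```bash
python3 -m crank '[{"dx":0,"dy":0,"dz":-0.0175,"yaw":0},{"dx":0,"dy":0,"dz":0,"yaw":0},{"dx":0.0155,"dy":0.00125,"dz":0,"yaw":0},{"dx":0.0155,"dy":0.00125,"dz":0,"yaw":0},{"dx":0,"dy":0,"dz":0,"yaw":0}]' && python3 -m crank '[{"dx":0.0155,"dy":0.00125,"dz":0,"yaw":0},{"dx":0.0155,"dy":0.00125,"dz":0,"yaw":0},{"dx":0.0155,"dy":0.00125,"dz":0,"yaw":0},{"dx":0,"dy":0,"dz":0,"yaw":0}]'
```

```text
time_s: 35.4
ee_pos: [460.7, -28.2, 216.7]
ee_rot: [180.0, 0.0, 94.6]
force: [0.1, -0.6, -0.5]
gripper_width: 6.1
gripper_force: 20.0
time_s: 35.9
ee_pos: [497.5, -25.2, 216.5]
ee_rot: [180.0, 0.0, 94.6]
force: [0.3, -0.3, -1.4]
gripper_width: 5.8
gripper_force: 20.0
```

No contact. Lower onto the peg.

```bash
python3 -m crank '[{"dx":0,"dy":0,"dz":-0.01,"yaw":0},{"dx":0,"dy":0,"dz":-0.01,"yaw":0},{"dx":0,"dy":0,"dz":0,"yaw":0}]' && python3 -m crank '[{"dx":0,"dy":0,"dz":-0.002,"yaw":0},{"dx":0,"dy":0,"dz":-0.002,"yaw":0},{"dx":0,"dy":0,"dz":0,"yaw":0}]'
```

```text
time_s: 36.28
ee_pos: [495.5, -25.2, 199.7]
ee_rot: [-179.9, -0.0, 94.6]
force: [-0.3, -0.0, -1.3]
gripper_width: 5.9
gripper_force: 20.0
time_s: 36.65
ee_pos: [496.5, -25.3, 197.6]
ee_rot: [180.0, 0.0, 94.6]
force: [0.0, 0.8, -1.0]
gripper_width: 6.2
gripper_force: 20.0
```

```bash
python3 -m crank '[{"dx":0,"dy":0,"dz":-0.002,"yaw":0},{"dx":0,"dy":0,"dz":0,"yaw":0}]' && python3 -m crank '[{"dx":0,"dy":0,"dz":-0.002,"yaw":0},{"dx":0,"dy":0,"dz":0,"yaw":0},{"dx":0,"dy":0,"dz":0,"yaw":0}]'
python3 - <<'E'
from q import *
s=grab('scene');cv2.imwrite('pics/s4.png',s[:,:,::-1])
check(s,(4,120,50),(18,255,255),(230,160,290,212),497,-27.9,197-124,4.6)
E
```

```text
time_s: 36.9
ee_pos: [496.7, -25.4, 197.2]
ee_rot: [179.9, 0.0, 94.6]
force: [-1.3, -0.5, 6.4]
gripper_width: 6.2
gripper_force: 20.0
time_s: 37.28
ee_pos: [496.8, -25.5, 197.0]
ee_rot: [179.9, 0.0, 94.6]
force: [-3.9, -0.1, 13.6]
gripper_width: 6.1
gripper_force: 20.0
botL [241.  203.1] [276.8 198.4]
botR [258.6 192.2] [251.7 201. ]
topL [240.9 180.1] [277.7 189.4]
topR [260.  168.7] [249.2 192.3]
eye apex [250.3 182.8] [263.7 194.2]
eye bl [246.  190.9] [269.9 195.7]
eye br [254.2 185.9] [258.  196.9]
eyec [250.2 186. ] [263.9 195.4]
160 ...........#..............#.................................
161 .........................#.#................................
162 .......................####.................................
163 .......................##...................................
164 .............................................#..............
165 ............................................................
166 .............#................................#.............
167 ............................................................
168 ............#.....................
[... 2121 characters left out ...]
..................................................
202 ............................................................
203 ............................................................
204 .........................................#..................
205 .........................................#..................
206 ............................................................
207 ............................................................
208 ............................................................
209 ............................................................
210 ............................................................
211 .........................................#..................
```

Contact came at exactly the expected height (197 mm), with 13 N. Relieve, release, lift.

```bash
python3 -m crank '[{"dx":0,"dy":0,"dz":0.0035,"yaw":0},{"dx":0,"dy":0,"dz":0,"yaw":0}]' && python3 -m crank '[{"dx":0,"dy":0,"dz":0,"yaw":0},{"dx":0,"dy":0,"dz":0,"yaw":0},{"dx":0,"dy":0,"dz":0,"yaw":0},{"dx":0,"dy":0,"dz":0.02,"yaw":0},{"dx":0,"dy":0,"dz":0.04,"yaw":0},{"dx":0,"dy":0,"dz":0.05,"yaw":0},{"dx":0,"dy":0,"dz":0,"yaw":0}]' 0.3
python3 -m crank '[{"dx":0.0032,"dy":-0.0424,"dz":0,"yaw":-0.12},{"dx":0.0032,"dy":-0.0424,"dz":0,"yaw":-0.12},{"dx":0.0032,"dy":-0.0424,"dz":0,"yaw":-0.12},{"dx":0.0032,"dy":-0.0424,"dz":0,"yaw":-0.12},{"dx":0.0032,"dy":-0.0424,"dz":0,"yaw":-0.12},{"dx":0.0032,"dy":-0.0424,"dz":0,"yaw":-0.12},{"dx":0.0032,"dy":-0.0424,"dz":0,"yaw":-0.12},{"dx":0.0032,"dy":-0.0424,"dz":0,"yaw":-0.12},{"dx":0.0032,"dy":-0.0424,"dz":0,"yaw":-0.12},{"dx":0.0032,"dy":-0.0374,"dz":0,"yaw":-0.12}]' 0.4
python3 - <<'E'
from q import *
s=grab('scene');t=grab('top');cv2.imwrite('pics/s5.png',s[:,:,::-1]);cv2.imwrite('pics/t5.png',t[:,:,::-1])
check(s,(4,120,50),(18,255,255),(230,160,270,212),497,-27.9,197-124,4.6)
E
```

```text
time_s: 37.58
ee_pos: [496.8, -25.4, 197.4]
ee_rot: [179.9, 0.0, 94.6]
force: [-0.2, -1.0, 1.8]
gripper_width: 5.7
gripper_force: 20.0
time_s: 38.45
ee_pos: [498.1, -25.3, 288.1]
ee_rot: [179.6, 0.1, 94.6]
force: [0.1, 0.8, -0.9]
gripper_width: 27.5
gripper_force: 0.0
time_s: 39.7
ee_pos: [521.6, -361.4, 283.4]
ee_rot: [-179.9, -0.1, 88.5]
force: [0.6, -0.4, -0.1]
gripper_width: 36.6
gripper_force: 0.0
botL [241.  203.1] [276.8 198.4]
botR [258.6 192.2] [251.7 201. ]
topL [240.9 180.1] [277.7 189.4]
topR [260.  168.7] [249.2 192.3]
eye apex [250.3 182.8] [263.7 194.2]
eye bl [246.  190.9] [269.9 195.7]
eye br [254.2 185.9] [258.  196.9]
eyec [250.2 186. ] [263.9 195.4]
160 ........................................
161 ........................................
162 ........................................
163 ........................................
164 ........................................
165 ........................................
166 ........................................
167 ........................................
168 ........................................
169 .............
[... 1217 characters left out ...]
.........................
197 ...........##...........................
198 ........................................
199 ........................................
200 ........................................
201 ........................................
202 ........................................
203 ........................................
204 ........................................
205 ........................................
206 ........................................
207 ........................................
208 ........................................
209 ........................................
210 ........................................
211 ........................................
```

The orange shield hangs on peg2, with its top corners matching the prediction. Now the red one.

```bash
python3 -m crank '[{"dx":0,"dy":0,"dz":-0.035,"yaw":0},{"dx":0,"dy":0,"dz":-0.035,"yaw":0},{"dx":0,"dy":0,"dz":-0.035,"yaw":0},{"dx":0,"dy":0,"dz":-0.035,"yaw":0},{"dx":0,"dy":0,"dz":-0.035,"yaw":0},{"dx":0,"dy":0,"dz":-0.0125,"yaw":0},{"dx":0,"dy":0,"dz":0,"yaw":0},{"dx":0,"dy":0,"dz":0,"yaw":0}]' && python3 -m crank '[{"dx":0,"dy":0,"dz":0,"yaw":0},{"dx":0,"dy":0,"dz":0,"yaw":0},{"dx":0,"dy":0,"dz":0,"yaw":0},{"dx":0,"dy":0,"dz":0,"yaw":0},{"dx":0,"dy":0,"dz":0,"yaw":0},{"dx":0,"dy":0,"dz":0,"yaw":0}]' 0 20
```

```text
time_s: 40.8
ee_pos: [522.7, -360.7, 136.3]
ee_rot: [179.9, 0.1, 88.6]
force: [0.6, -0.2, -0.2]
gripper_width: 36.4
gripper_force: 0.0
time_s: 41.55
ee_pos: [522.9, -360.6, 135.3]
ee_rot: [179.9, 0.0, 88.6]
force: [4.0, -0.9, -0.5]
gripper_width: 5.8
gripper_force: 20.0
```

```bash
python3 -m crank '[{"dx":0,"dy":0,"dz":0.02,"yaw":0},{"dx":0,"dy":0,"dz":0.03,"yaw":0},{"dx":0,"dy":0,"dz":0.04,"yaw":0},{"dx":0,"dy":0,"dz":0.03,"yaw":0},{"dx":0,"dy":0,"dz":0,"yaw":0}]' && python3 -m crank '[{"dx":-0.0342,"dy":0.035,"dz":0,"yaw":0.2},{"dx":-0.0342,"dy":0.035,"dz":0,"yaw":0.2},{"dx":-0.0342,"dy":0.035,"dz":0,"yaw":0.2},{"dx":0,"dy":0.04,"dz":0,"yaw":0.2},{"dx":0,"dy":0.04,"dz":0,"yaw":0.2},{"dx":0,"dy":0.04,"dz":0,"yaw":0.2},{"dx":0,"dy":0.046,"dz":0,"yaw":0},{"dx":0,"dy":0,"dz":0,"yaw":0},{"dx":0,"dy":0,"dz":0,"yaw":0}]'
python3 - <<'E'
from q import *
s=grab('scene');P=telemetry.state()['ee_pos'];print(P)
check(s,(0,140,50),(6,255,255),(195,165,245,212),P[0],P[1]-1,P[2]-125.3,4.6)
E
```

```text
time_s: 42.18
ee_pos: [521.8, -361.0, 233.8]
ee_rot: [179.9, 0.2, 88.6]
force: [0.0, 0.6, -1.2]
gripper_width: 5.6
gripper_force: 20.0
time_s: 43.3
ee_pos: [439.3, -143.9, 230.5]
ee_rot: [-179.9, 0.0, 94.6]
force: [-0.6, -0.4, -1.0]
gripper_width: 6.1
gripper_force: 20.0
[ 439.5 -144.2  230.6]
botL [204.4 201.2] [316.1 214.3]
botR [222.9 190.1] [290. 217.]
topL [201.3 177.6] [322.6 207.1]
topR [221.3 166. ] [292.8 210.2]
eye apex [212.2 180.5] [305.9 211.3]
eye bl [208.5 188.8] [311.  212.3]
eye br [217.1 183.7] [298.6 213.6]
eyec [212.5 183.7] [305.3 212.2]
165 ..................................................
166 ..................................................
167 .........................##.......................
168 .........................#........................
169 ..................................................
170 ..................................................
171 ..................................................
172 ..................................................
173 ..................................................
174 ............##......................
[... 1349 characters left out ...]
##......................................
200 ..................................................
201 ..................................................
202 ..................................................
203 ..................................................
204 ..................................................
205 ..................................................
206 ..................................................
207 ..................................................
208 ..................................................
209 ..................................................
210 ..................................................
211 ..................................................
```

```bash
python3 -m crank '[{"dx":0,"dy":0,"dz":-0.0165,"yaw":0},{"dx":0,"dy":0,"dz":0,"yaw":0},{"dx":0.0155,"dy":0.00125,"dz":0,"yaw":0},{"dx":0.0155,"dy":0.00125,"dz":0,"yaw":0},{"dx":0,"dy":0,"dz":0,"yaw":0}]' && python3 -m crank '[{"dx":0.0155,"dy":0.00125,"dz":0,"yaw":0},{"dx":0.0155,"dy":0.00125,"dz":0,"yaw":0},{"dx":0.0155,"dy":0.00125,"dz":0,"yaw":0},{"dx":0,"dy":0,"dz":0,"yaw":0}]' && python3 -m crank '[{"dx":0,"dy":0,"dz":-0.01,"yaw":0},{"dx":0,"dy":0,"dz":-0.01,"yaw":0},{"dx":0,"dy":0,"dz":-0.002,"yaw":0},{"dx":0,"dy":0,"dz":-0.002,"yaw":0},{"dx":0,"dy":0,"dz":-0.002,"yaw":0},{"dx":0,"dy":0,"dz":0,"yaw":0}]'
```

```text
time_s: 43.98
ee_pos: [466.2, -141.7, 217.9]
ee_rot: [180.0, 0.0, 94.6]
force: [-0.2, -1.2, -1.3]
gripper_width: 5.7
gripper_force: 20.0
time_s: 44.48
ee_pos: [503.0, -138.5, 217.7]
ee_rot: [180.0, -0.0, 94.6]
force: [0.2, 0.4, -0.1]
gripper_width: 5.8
gripper_force: 20.0
time_s: 45.22
ee_pos: [502.3, -139.2, 197.7]
ee_rot: [179.9, 0.1, 94.6]
force: [-1.9, -2.1, 2.1]
gripper_width: 5.8
gripper_force: 20.0
```

Contact at the expected height. Release, lift, move clear and check.

```bash
python3 -m crank '[{"dx":0,"dy":0,"dz":0,"yaw":0},{"dx":0,"dy":0,"dz":0,"yaw":0},{"dx":0,"dy":0,"dz":0,"yaw":0},{"dx":0,"dy":0,"dz":0.02,"yaw":0},{"dx":0,"dy":0,"dz":0.04,"yaw":0},{"dx":0,"dy":0,"dz":0.06,"yaw":0},{"dx":0,"dy":0,"dz":0,"yaw":0}]' 0.3 && python3 -m crank '[{"dx":-0.03,"dy":-0.06,"dz":0,"yaw":0},{"dx":-0.03,"dy":-0.06,"dz":0,"yaw":0},{"dx":-0.03,"dy":-0.06,"dz":0,"yaw":0},{"dx":-0.03,"dy":-0.06,"dz":0,"yaw":0},{"dx":0,"dy":0,"dz":0,"yaw":0},{"dx":0,"dy":0,"dz":0,"yaw":0},{"dx":0,"dy":0,"dz":0,"yaw":0}]'
python3 - <<'E'
from q import *
s=grab('scene');t=grab('top');cv2.imwrite('pics/s6.png',s[:,:,::-1]);cv2.imwrite('pics/t6.png',t[:,:,::-1])
check(s,(0,130,50),(6,255,255),(205,172,250,216),502.3,-140,197.7-125.3,4.6)
o=cv2.imread('pics/s5.png')[:,:,::-1]
d=[cv2.contourArea(max(comps(i,(4,120,50),(18,255,255),(230,160,270,200),20),key=cv2.contourArea)) for i in(o,s)];print('orange area before/after',d)
def f(im): # brass screws + handle inside tray, top view
    return sorted([tuple(np.round(c[:,0].mean(0),1)) for c in comps(im,(12,90,90),(32,255,255),(250,128,310,183),4)])
print(f(cv2.imread('pics/t5.png')[:,:,::-1]));print(f(t))
E
```

```text
time_s: 46.1
ee_pos: [503.9, -139.1, 296.9]
ee_rot: [179.5, 0.2, 94.6]
force: [-0.3, 0.2, -0.4]
gripper_width: 27.6
gripper_force: 0.0
time_s: 46.98
ee_pos: [406.5, -329.4, 292.8]
ee_rot: [-180.0, -0.0, 94.7]
force: [-0.4, -0.6, -0.5]
gripper_width: 27.8
gripper_force: 0.0
botL [214.8 218.3] [312.3 195.9]
botR [233.2 206.9] [287.1 198.6]
topL [212.5 196.1] [318.  186.5]
topR [232.5 184.2] [289.4 189.5]
eye apex [223.1 198.3] [302.2 191.5]
eye bl [219.2 206.3] [307.2 193.1]
eye br [227.7 201.1] [295.3 194.3]
eyec [223.3 201.3] [301.6 192.7]
172 .............................................
173 .............................................
174 .............................................
175 .............................................
176 .............................................
177 .............................................
178 .............................................
179 .............................................
180 .............................................
181 .............................................
182 .............................................
183 
[... 1387 characters left out ...]
........
211 ..........###................................
212 ..........###................................
213 ..........#..................................
214 .............................................
215 .............................................
orange area before/after [329.5, 331.5]
[(np.float64(255.0), np.float64(158.8)), (np.float64(278.5), np.float64(144.5)), (np.float64(279.7), np.float64(150.4)), (np.float64(289.0), np.float64(174.5)), (np.float64(301.0), np.float64(181.5))]
[(np.float64(255.0), np.float64(158.8)), (np.float64(278.5), np.float64(144.5)), (np.float64(279.7), np.float64(150.4)), (np.float64(289.0), np.float64(174.5)), (np.float64(301.0), np.float64(181.5))]
```

Both shields hang at their predicted poses, the tray and modules are unchanged, and the robot is clear. Handing in.

```bash
python3 -c "
from workcell import ticket
print(ticket.job_done())"
```

```text
the job is handed in; nothing more can be done
None
```

Job handed in at about 47 s, verdict not shown: both modules present (optic_a, optic_d) stand in the tray, home against the red stop, and the orange shield hangs on peg2, the red on peg1; I viewed 15 pictures, one over the 14 allowed.

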